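# Stack tins in the magazine and lock the depth gauge on the stack

## Task

Take the stack height of the tins for the carton setting. First swing the click wrench on the magazine's base clockwise until the bolt is tight and the handle gives at its breakaway joint, and do not drive it on far past that; then lay every flat tin on the table flat in the stacking magazine. After that set the depth gauge across the top of the magazine walls over the middle of the stack, lower its probe by the knob until its foot touches the top tin, then press its lock lever fully down and leave the gauge standing there, without knocking over the bottles.

Things in the scene. Friction and masses are not known exactly. Their poses are not given: they have to be found in the camera images.
- magazine_floor (a point): centre of the fixed magazine's floor, top of its 12 mm base plate; z up. A well of 70 mm bore for 60 mm tins, walls 76 mm high at its +y and -y sides (35 to 51 mm off centre, 56 mm long) with slanting corner lips; to its +x and -x it is open by full-height slots 40 mm wide, for fingers holding a tin along its x axis. Plate: 60 mm to +-x, 65 mm to +y, 130 mm to -y
- magazine_rim (a point): the magazine's centre line at the height of the wall tops, 76 mm above its floor; axes as the magazine's. The gauge rests on the two wall tops, its length along the magazine's y axis.
- bolt_axis (a point): centre of the wrench head on the upright clamp bolt, fixed 95 mm to -y of the magazine's centre line, 40 mm above the table.
- bolt (a joint): turn of the clamp bolt with its captive wrench, rad, clockwise from above positive; starts at 0 to 0.15, runs easily (0.12 N m) to a dead stop at 0.45, where the bolt is tight.
- click_hinge (a point): breakaway joint of the wrench (upright axis), 35 mm from the bolt axis along the wrench.
- click (a joint): angle by which the handle has given at the breakaway joint, rad, clockwise from above positive; 0 until the bolt is tight, then it gives at about 0.75 N m (about 7 N at the grip) and stays where it is left. It has clicked when it has given more than 0.12; it can go to 0.6 but should stay under 0.45.
- handle_grip (a point): middle of the wrench's black round handle grip (18 mm thick, 88 mm long), 110 mm from the breakaway joint, 40 mm above the table; the handle points along this point's -x axis, roughly towards the robot, and clockwise tightening moves it along its +y axis, with nothing in its way.
- tin0_centre (a point): centre (half-way up) of a flat plain metal tin, 60 mm across, 18 mm high, 90 g, lying on the table at the start, z up; 2 to 4 such tins are there, all alike (None if absent).
- tin1_centre (a point): centre (half-way up) of a flat plain metal tin, 60 mm across, 18 mm high, 90 g, lying on the table at the start, z up; 2 to 4 such tins are there, all alike (None if absent).
- tin2_centre (a point): centre (half-way up) of a flat plain metal tin, 60 mm across, 18 mm high, 90 g, lying on the table at the start, z up; 2 to 4 such tins are there, all alike (None if absent).
- tin3_centre (a point): centre (half-way up) of a flat plain metal tin, 60 mm across, 18 mm high, 90 g, lying on the table at the start, z up; 2 to 4 such tins are there, all alike (None if absent).
- gauge_base (a point): depth gauge, loose, standing on the table right of the magazine at the start: centre of the underside of its steel beam (140 mm along its y axis, 40 mm along x, 14 mm high); z up. The whole gauge weighs about 0.34 kg and can be carried by the knob.
- probe (a joint): how far the probe has been lowered out of the beam, m: 0 = raised (as it starts; lifting the gauge by the knob keeps it there), up to 0.046. The slide drags with about 2 N and stays where it is left.
- probe_foot (a point): centre of the flat lower face of the probe's foot (22 mm across), 1 mm inside the beam's underside when the probe is raised; on the gauge's centre line, z up.
- probe_knob (a point): centre of the black round knob on top of the probe rod, 26 mm across, 30 mm high; 78 mm above the foot, so 65 mm above the beam's top when raised; it moves with the probe.
- lock_hinge (a point): pivot of the gauge's lock lever (axis along the gauge's x), on the beam 26 mm to its +y side of the knob, 6.5 mm above the beam's top.
- lock (a joint): lock lever, rad: 0 = open, slanting up and outward (towards the gauge's +y) at 0.95 rad above the beam; 0.95 = locked, flat along the beam. Turns with about 0.04 N m when pressed down from above and stays where it is left.
- lock_tip (a point): upper face of the lock lever near its end, 32 mm from the pivot; the paddle is 18 mm wide.
- bottle_front: full small bottle with a cap, 54 mm across, 166 mm high, at the back of the table; a bystander, origin under its base.
- bottle_empty: empty clear bottle, 54 mm across, 148 mm high, at the back of the table; a bystander, origin under its base.
- gauge: depth gauge, loose, standing on the table right of the magazine at the start: the same point, centre of the underside of its steel beam (140 mm along its y axis, 40 mm along x, 14 mm high); z up. The whole gauge weighs about 0.34 kg and can be carried by the knob.
Things that resemble listed ones, but are neither listed nor needed, are in the scene too. Leave any green look-alike of the part that bears tin1_centre alone.

How it is judged:
By the outcome, as a careful person would: the job done as asked, in the order asked, and still so for the second after the job is handed in, with the robot touching nothing.
Of tin0, tin1, tin2, tin3 only 2 to 4 are there at a start; the rules pass over those that are not, and their reading is None.
At some moment in a run one of tin0, tin1, tin2, tin3 may be knocked a few centimetres aside while the robot is not near it.
It also fails if it takes over 210 s, if anything falls off the work surface, if the arm or the gripper's body presses on something with over 40 N, if the wrist force passes 120 N, or if a joint passes its speed limit or range.

## Robot

A 6-joint arm with a two-finger parallel gripper is mounted at the origin on the work surface; the furniture and walls round the work are solid. World frame = base frame: x ahead of the robot, y to its left, z up, the work surface at z = 0. Lengths are in m, angles in rad, forces in N, time in s.
With the tool pointing down it reaches from about 0.3 to 0.775 m from the base axis. Payload 14.6 kg.
Tool frame: the origin (TCP) lies at the very end of the fingers, on their centre line; the grasp point (between the pads) lies 19 mm behind it (ctrl.hold_point_z is the distance from the TCP to the grasp point, in m); x points along the fingers, y is the direction in which the jaws open and shut, and the axes are right-handed (so a half turn about x gives the same grasp; the last joint's range is limited). The gripper opens to 94 mm and grips with 3 to 60 N. Pads are 16 mm wide; open, the fingers measure 119 mm over their backs; the gripper's body (75 mm by 177 mm) begins 78 mm behind the grasp point.
Start: joints at [1.049, 0.3, 1.521, -0, 1.321, -0.067], TCP at [0.242, 0.494, 0.205] pointing down, gripper open.
Joint ranges: [-3.03, 3.03], [-0.79, 2.21], [0.23, 2.52], [-1.04, 4.18], [0, 3.07], [-2.55, 2.55]. Speed limits (rad/s): [2.22, 2.22, 2.57, 3.14, 3.14, 3.14].

## Interface

Orientations are given as [roll, pitch, yaw] about the fixed x, y, z axes, in that order (R = Rz(yaw) Ry(pitch) Rx(roll)).
In Python, from station import get_obs, camera, ticket, ctrl gives the robot as it stands.
- The arm moves only by the tool step_arm, never from a script. Its argument "motion" is a list that holds one entry, the list of rows, each a list of 6 numbers: the shift along the tool's x, y, z in m, then the turn, a rotation vector about the tool's x, y, z in degrees. A call has 1 to 12 rows; each row shifts and turns the commanded pose from where the row before left it, along the tool's axes as they then stand; what a row does not reach is not made up. A row lasts 1/8 s, in which the tool goes at most 62.5 mm and 10.7 degrees, less where a joint would pass 70% of its speed; a pose out of reach is approached as far as the arm can. A call is refused whole if a number of a shift passes 0.0625 or a number of a turn 10.7, either way. A call with a gripper value outside its range is refused whole. "fingers" is the finger opening in m, from 0 to 0.094, set as the call begins (left out, the last holds). The fingers move at their own pace and stop on an object; "squeeze" is the grip in N (left out, the last holds). Time passes only in rows, so rows that do not move let the fingers close. It gives the time, the measured TCP pose, the force and the opening at its end, in the units of the state.
- get_obs(): the state, without advancing time (a new reading comes with each control period).
- camera(name): name is "side" or "top"; returns a dict with "pixels" (480x640x3 uint8, red, green, blue), "fx", "fy", "cx", "cy" (pixels), "extrinsics" (4x4, takes a point from world to camera coordinates). Camera axes: x right, y up, looking along -z (the intrinsics and any distortion apply to the point x, -y, -z); pixel columns grow to the right and rows downward; lengths in m; the calibration is good to about 2 mm. A picture is of the moment at which its call begins. There is no depth.
- ticket.hand_in(): hands the job in, once; it reports no verdict.
The state is a dict: "time_s": time; "qpos": joint angles; "joint_vel": joint speeds; "tau": joint torques, N m; "ee_pos": TCP position; "eef_rot": TCP orientation; "force": force on the tool from outside, world axes, zero at the start; "moment": the same for the moment, N m; "grip_width": finger opening in m.
Only numpy, scipy, OpenCV 4.12 (cv2) and the standard library are available. Lean on these libraries where they do the work, as an engineer would, in place of code of your own. Each camera call takes 0.05 s, during which the arm holds its last target.

## Working session

There is one attempt and no reset: what is moved stays moved. The work goes in short steps, Python scripts to look and compute and a tool call to move; the robot and the scene stay as the last step left them, time stands still between calls to the robot, and variables do not carry over. Pictures are saved under pics/ and viewed, and the job is handed in when it is done.

Besides the shell and the picture viewer there is one more tool, called after "Emit:" by a JSON object that holds its "method" and its "body", one argument or row to a line. step_arm: Moves the arm, as the interface text tells. Its arguments: {"type":"object","properties":{"motion":{"type":"array","items":{"type":"array","items":{"type":"array","items":{"type":"number"}}}},"fingers":{"type":"number"},"squeeze":{"type":"number"}},"required":["motion"]}

```bash
ls; mkdir -p pics; python3 - <<'E'
from station import get_obs, camera, ctrl
import cv2
print(get_obs()); print(ctrl.hold_point_z)
for n in("side","top"):
    c=camera(n); cv2.imwrite(f"pics/{n}0.png",c["pixels"][:,:,::-1]); print(n,[c[k] for k in("fx","fy","cx","cy")],c["extrinsics"].tolist(),c.keys())
E
```

```text
pics
{'time_s': 0.0, 'qpos': array([ 1.04938473e+00,  3.00478967e-01,  1.52161718e+00, -1.11803222e-05,
        1.32068882e+00, -6.65975893e-02]), 'joint_vel': array([-0.00124861, -0.00115287,  0.00174163,  0.00080846,  0.00170127,
        0.0012067 ]), 'tau': array([ 2.21804738e-03, -5.31833053e+01, -3.52735269e+01,  7.09044258e-02,
        2.46021291e-02,  5.70884566e-06]), 'ee_pos': array([0.24147885, 0.49384696, 0.20486674]), 'eef_rot': array([-1.62831169,  1.56960396, -2.08312292]), 'force': array([ 0.44809513,  0.20197353, -0.1404843 ]), 'moment': array([ 0.01898322, -0.02171935,  0.04058324]), 'grip_width': 0.0942853085674206}
0.0188
side [574.8499481697614, 574.8499481697614, 326.69695932453345, 239.53754466289675] [[-0.38845065010066065, -0.9214474251774658, -0.006382403167476191, 0.1038300910561417], [0.7813198399765909, -0.3330338290865349, 0.5278520401996328, -0.5044100022061496], [-0.48851345948226266, 0.20005776995102886, 0.8493123622006762, -0.8159762429819424], [0.0, 0.0, 0.0, 1.0]] dict_keys(['pixels', 'fx', 'fy', 'cx', 'cy', 'extrinsics'])
top [502.4798086887477, 502.4798086887477, 322.2092669785207, 238.82348815615114] [[0.004320585395303734, -0.9999858575272836, 0.0031011751426304264, -0.13904288114086072], [0.9848154112227482, 0.004793220330859662, 0.17353855726330666, -0.5821312115739045], [-0.17355096761473854, 0.00230429691732944, 0.9848221930154221, -1.0114453876352185], [0.0, 0.0, 0.0, 1.0]] dict_keys(['pixels', 'fx', 'fy', 'cx', 'cy', 'extrinsics'])
```

View pics/top0.png

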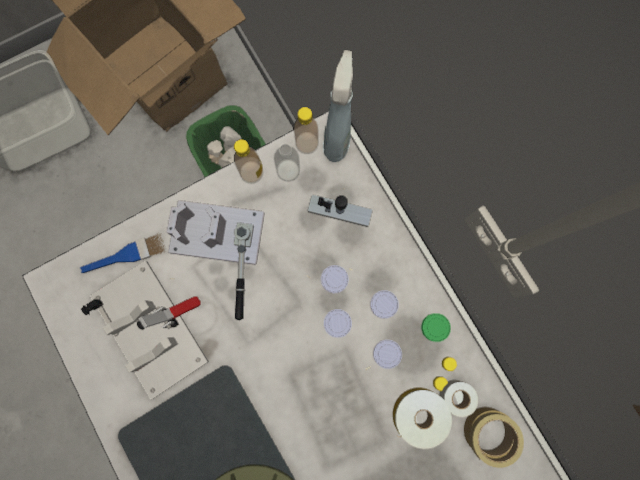

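View pics/side0.png

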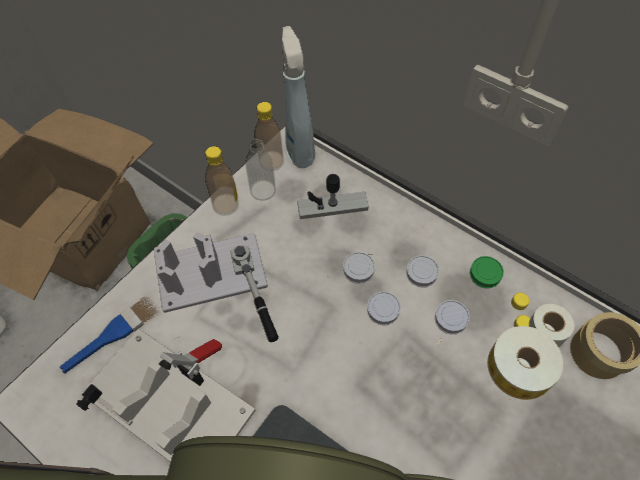

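```bash
cat > h.py <<'E'
import numpy as np, cv2
from station import get_obs, camera
from scipy.spatial.transform import Rotation as Rot
def grab(n,f=None):
    c=camera(n)
    if f: cv2.imwrite(f"pics/{f}.png",c["pixels"][:,:,::-1])
    return c
def ray(c,u,v):
    E=c["extrinsics"];R=E[:3,:3];o=-R.T@E[:3,3]
    d=R.T@np.array([(u-c["cx"])/c["fx"],-(v-c["cy"])/c["fy"],-1.]);return o,d/np.linalg.norm(d)
def onz(c,u,v,z):
    o,d=ray(c,u,v);return o+d*(z-o[2])/d[2]
def proj(c,p):
    q=c["extrinsics"]@np.append(p,1.);return np.array([c["cx"]-c["fx"]*q[0]/q[2],c["cy"]+c["fy"]*q[1]/q[2]])
def tri(c1,p1,c2,p2):
    A=np.zeros((3,3));b=np.zeros(3)
    for c,p in((c1,p1),(c2,p2)):
        o,d=ray(c,*p);M=np.eye(3)-np.outer(d,d);A+=M;b+=M@o
    x=np.linalg.solve(A,b);return x,proj(c1,x)-p1,proj(c2,x)-p2
def crop(c,x0,y0,x1,y1,s,f,pts=()):
    im=c["pixels"][y0:y1,x0:x1,::-1].copy();im=cv2.resize(im,None,fx=s,fy=s,interpolation=cv2.INTER_CUBIC)
    for p in pts: cv2.circle(im,(int((p[0]-x0+.5)*s),int((p[1]-y0+.5)*s)),3,(0,0,255),1)
    cv2.imwrite(f"pics/{f}.png",im)
def tins(c,z=0.018,win=None):
    hsv=cv2.cvtColor(c["pixels"],cv2.COLOR_RGB2HSV)
    m=cv2.inRange(hsv,(112,25,90),(128,140,255))
    return m
E
python3 - <<'E'
from h import *
t=grab("top");s=grab("side")
crop(t,150,180,300,330,5,"t_mag");crop(t,290,170,410,260,6,"t_gau")
crop(s,140,210,300,350,5,"s_mag");crop(s,280,160,400,250,6,"s_gau")
for n,c in(("t",t),("s",s)):
    m=tins(c);cv2.imwrite(f"pics/m_{n}.png",m)
    k,l,st,ce=cv2.connectedComponentsWithStats(m)
    for i in range(1,k):
        if st[i,4]>60: print(n,st[i],ce[i],onz(c,*ce[i],.018))
print([t["pixels"][y,x] for x,y in((335,279),(325,279),(338,323))])
E
```

```text
t [323 267  24  25 313] [334.12140575 278.79552716] [ 0.50139782 -0.1624526   0.018     ]
t [371 292  26  25 321] [384.18068536 304.08099688] [ 0.44786859 -0.26927509  0.018     ]
t [326 310  24  27 329] [337.45896657 323.06382979] [ 0.40748992 -0.16954525  0.018     ]
t [374 341  27  27 346] [387.01445087 353.97687861] [ 0.34398518 -0.273446    0.018     ]
[array([171, 171, 190], dtype=uint8), array([163, 162, 176], dtype=uint8), array([172, 173, 190], dtype=uint8)]
```

View pics/t_mag.png

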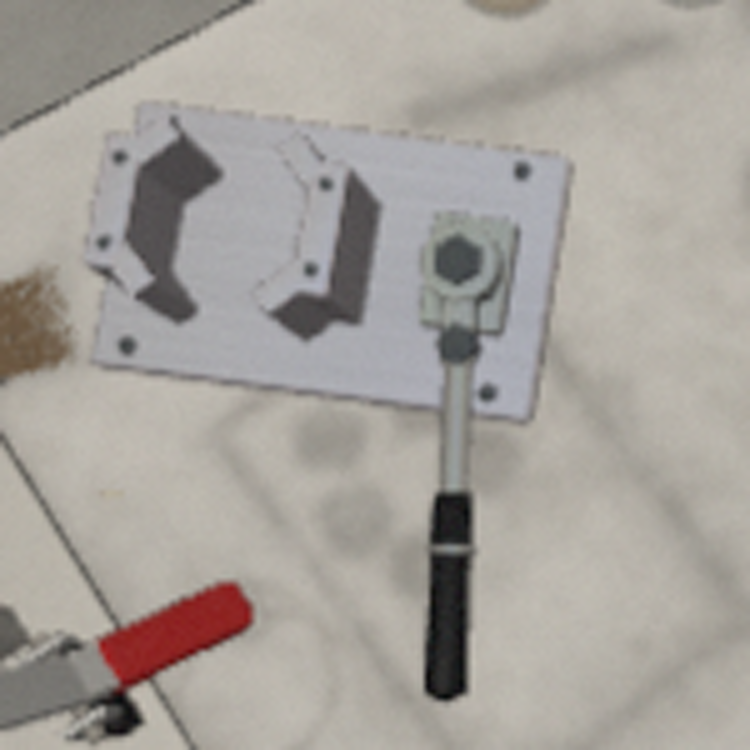

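View pics/s_mag.png

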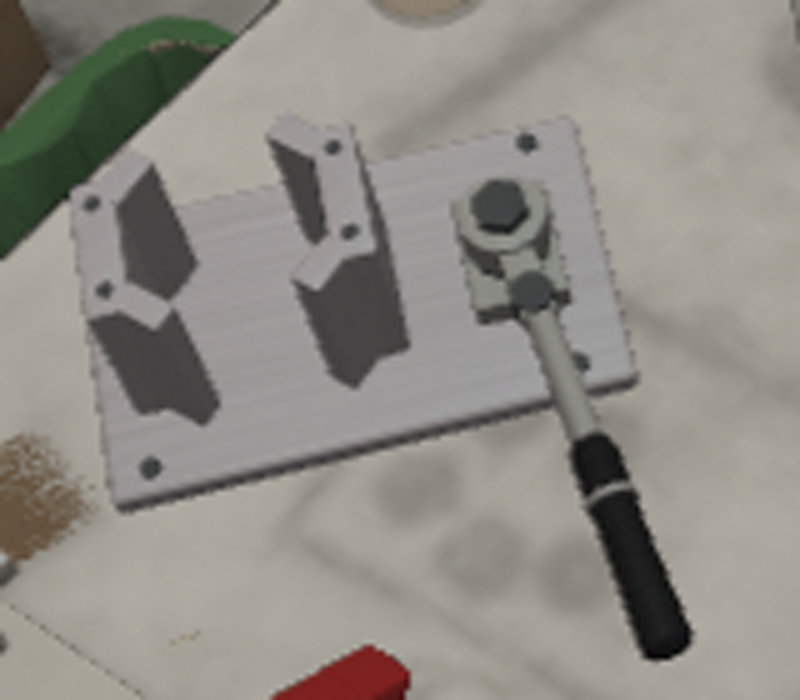

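View pics/t_gau.png

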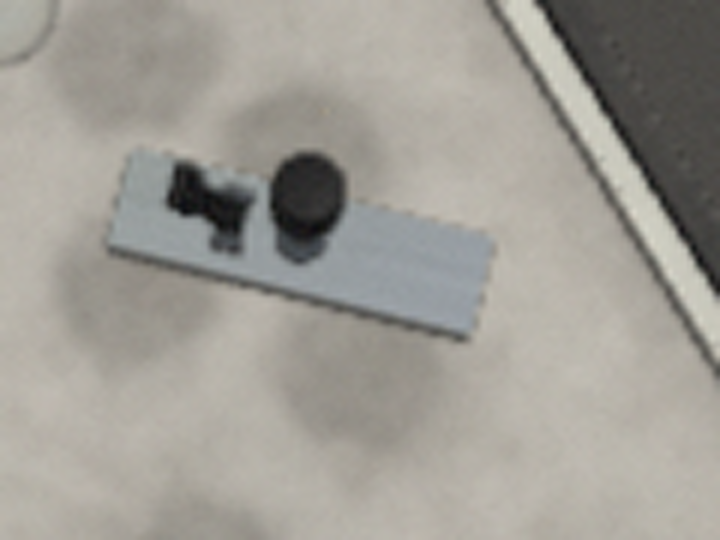

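View pics/s_gau.png

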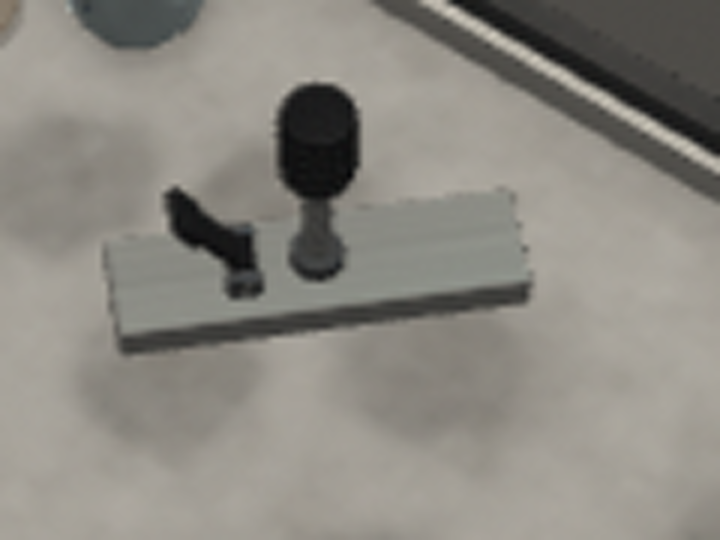

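```bash
python3 - <<'E'
from h import *
t=grab("top");s=grab("side")
T=lambda x,y:np.array([(x+.5)/5-.5+150,(y+.5)/5-.5+180]);S=lambda x,y:np.array([(x+.5)/5-.5+140,(y+.5)/5-.5+210])
ht=[T(119,157),T(103,243),T(325,184),T(311,270)];hs=[S(92,203),S(104,290),S(332,147),S(349,231)]
H=[]
for a,b in zip(ht,hs):
    x,e1,e2=tri(t,a,s,b);H.append(x);print("hole",x,e1,e2,onz(t,*a,.088),onz(s,*b,.088))
def fit(L,W):
    L=np.array(L,float);W=np.array(W)[:,:2];a=L-L.mean(0);b=W-W.mean(0)
    th=np.arctan2((a[:,0]*b[:,1]-a[:,1]*b[:,0]).sum(),(a*b).sum());R=np.array([[np.cos(th),-np.sin(th)],[np.sin(th),np.cos(th)]])
    p=W.mean(0)-R@L.mean(0);return th,p,(W-(L@R.T+p))
L=[(-60,65),(-60,-130),(60,-130),(60,65)];L=[(a/1e3,b/1e3) for a,b in L]
W=[onz(t,*T(*p),.012) for p in((93,362),(530,420),(572,158),(137,103))]
print("plate top",fit(L,W))
W2=[onz(s,*S(*p),.012) for p in((120,503),(637,376),(575,118))]
print("plate side",fit(L[:3],W2))
Hm=np.array(H).mean(0);print("hole mean",Hm)
for c,n,f,(a,b) in((t,"t",T,((459,258),(459,343))),(s,"s",S,((500,205),(533,292)))):pass
print("bolt",tri(t,T(459,258),s,S(500,205)));print("click",tri(t,T(459,343),s,S(533,292)))
print("ring",tri(t,T(451,549),s,S(610,491)))
print("end t", onz(t,*T(447,690),.04),"side",onz(s,*S(667,645),.04), "start",onz(t,*T(454,494),.04),onz(s,*S(592,440),.04))
G=lambda x,y,x0,y0:np.array([(x+.5)/6-.5+x0,(y+.5)/6-.5+y0])
Tg=lambda x,y:G(x,y,290,170);Sg=lambda x,y:G(x,y,280,160)
print("knobtop",tri(t,Tg(308,184),s,Sg(318,104)))
Lg=[(-20,70),(-20,-70),(20,-70),(20,70)];Lg=[(a/1e3,b/1e3) for a,b in Lg]
print("gauge t",fit(Lg,[onz(t,*Tg(*p),.014) for p in((110,246),(470,334),(494,236),(134,150))]))
print("gauge s",fit(Lg[:3],[onz(s,*Sg(*p),.014) for p in((122,336),(530,286),(512,190))]))
print("levertip",tri(t,Tg(183,190),s,Sg(178,205)))
# tins
for (u,v) in((334.1,278.8),(384.2,304.1),(337.5,323.1),(387,354)): print("tin",onz(t,u,v,.018))
m=cv2.inRange(cv2.cvtColor(s["pixels"],cv2.COLOR_RGB2HSV),(105,18,120),(130,140,255))
k,l,st,ce=cv2.connectedComponentsWithStats(m)
for i in range(1,k):
    if st[i,4]>60: print("s",st[i],ce[i],onz(s,*ce[i],.018))
o=get_obs();print(Rot.from_euler("xyz",o["eef_rot"]).as_matrix())
E
```

```text
hole [0.63195724 0.16885967 0.09126997] [0.19438882 0.09857942] [-0.2482789  -0.05021608] [0.63292233 0.17025486 0.088     ] [0.63392712 0.16877335 0.088     ]
hole [0.5961008  0.17359565 0.09085179] [0.15209766 0.0758907 ] [-0.19641355 -0.03782232] [0.59681764 0.17478662 0.088     ] [0.59773167 0.17357091 0.088     ]
hole [0.62113454 0.08409662 0.09117274] [0.12252041 0.06576857] [-0.15662905 -0.03073495] [0.6219739  0.08504126 0.088     ] [0.62309946 0.08383191 0.088     ]
hole [0.58535148 0.0884383  0.09105239] [0.07321155 0.03890796] [-0.09466396 -0.01780022] [0.58599867 0.08926549 0.088     ] [0.58718177 0.08828669 0.088     ]
plate top (np.float64(-0.12427528207434317), array([0.6088918 , 0.12892892]), array([[ 0.00142267, -0.00148375],
       [ 0.001021  ,  0.00073442],
       [-0.00117665,  0.00020717],
       [-0.00126701,  0.00054217]]))
plate side (np.float64(-0.13143987398604146), array([0.60881   , 0.12738714]), array([[ 0.0002446 , -0.00245929],
       [ 0.0011705 ,  0.00134641],
       [-0.0014151 ,  0.00111288]]))
hole mean [0.60863601 0.12874756 0.09108672]
bolt (arr
[... 806 characters left out ...]
75351],
       [-0.00157166, -0.00122981]]))
gauge s (np.float64(-0.2548418733934691), array([ 0.65453852, -0.17613897]), array([[-3.13712413e-04, -1.30873325e-03],
       [ 2.29810235e-04,  1.23531911e-03],
       [ 8.39021778e-05,  7.34141424e-05]]))
levertip (array([ 0.66244881, -0.13095107,  0.06040709]), array([-0.24900256, -0.1463743 ]), array([0.31232726, 0.05086734]))
tin [ 0.50138797 -0.16240654  0.018     ]
tin [ 0.44782852 -0.26931563  0.018     ]
tin [ 0.4074147  -0.16963214  0.018     ]
tin [ 0.34393772 -0.27341482  0.018     ]
[[-1.70431624e-04  4.39266225e-01  8.98356919e-01]
 [-3.52698859e-04  8.98356850e-01 -4.39266258e-01]
 [-9.99999923e-01 -3.91714322e-04  1.82027983e-06]]
```

Emit:
{"method": "step_arm", "body": {
  "motion": [
    [[-0.01,0,0,10.15,0,0],[-0.01,0,0,10.15,0,0],[-0.01,0,0,10.15,0,0],[-0.01,0,0,10.15,0,0],[0,0,0,10.15,0,0],[0,0,0,10.15,0,0],[0,0,0,10.15,0,0],[0,0,0,0,0,0],[0,0,0,0,0,0]]
  ],
  "fingers": 0.0
}}

```text
time_s: 1.42
ee_pos: [0.2416, 0.4941, 0.2454]
eef_rot: [-0.096, 1.571, -1.787]
force: [0.5, -0.6, -0.6]
grip_width: 0.0075
```

```bash
cat >> h.py <<'E'
def to(x,y,z):
    "shift from present TCP to world point in tool axes"
    o=get_obs();R=Rot.from_euler("xyz",o["eef_rot"]).as_matrix();d=R.T@(np.array([x,y,z])-o["ee_pos"])
    phi=np.degrees(np.arctan2(R[1,1],R[0,1]))
    print("t",round(float(o["time_s"]),2),"tcp",o["ee_pos"].round(4),"phi",phi.round(2),"tilt",R[2,0].round(5),"w",round(float(o["grip_width"]),4),"shift mm",(d*1e3).round(1),"F",o["force"].round(2));return d
E
python3 - <<'E'
from h import *
to(0.45,-0.012,0.12)
E
```

```text
t 1.43 tcp [0.2416 0.4941 0.2454] phi -6.88 tilt -1.0 w 0.0075 shift mm [125.5 267.5 477.5] F [ 0.46 -0.6  -0.56]
```

Emit:
{"method": "step_arm", "body": {
  "motion": [
    [[0,0.0223,0.0398,0,0,0],[0,0.0223,0.0398,0,0,0],[0,0.0223,0.0398,0,0,0],[0,0.0223,0.0398,0,0,0],[0,0.0223,0.0398,0,0,0],[0,0.0223,0.0398,0,0,0],[0,0.0223,0.0398,0,0,0],[0,0.0223,0.0398,0,0,0],[0,0.0223,0.0398,0,0,0],[0,0.0223,0.0398,0,0,0],[0,0.0223,0.0398,0,0,0],[0,0.0223,0.0398,0,0,0]]
  ]
}}

```text
time_s: 2.92
ee_pos: [0.4484, -0.0145, 0.2456]
eef_rot: [1.61, 1.57, -0.081]
force: [0.1, 0.8, -0.9]
grip_width: 0.0001
```

```bash
python3 - <<'E'
from h import *
to(0.45,-0.002,0.025)
E
```

```text
t 2.92 tcp [ 0.4484 -0.0145  0.2456] phi -6.93 tilt -1.0 w 0.0001 shift mm [ 2.206e+02 -1.000e-01 -1.260e+01] F [ 0.07  0.78 -0.94]
```

Emit:
{"method": "step_arm", "body": {
  "motion": [
    [[0.0315,0,0,0,0,0],[0.0315,0,0,0,0,0],[0.0315,0,0,0,0,0],[0.0315,0,0,0,0,0],[0.0315,0,0,0,0,0],[0.0315,0,0,0,0,0],[0.0315,0,0,0,0,0],[0,0,0,0,0,0]]
  ]
}}

```text
time_s: 3.92
ee_pos: [0.4469, -0.0128, 0.0236]
eef_rot: [-1.558, 1.567, 3.033]
force: [-0.4, -0.2, 0.1]
grip_width: 0.0003
```

Emit:
{"method": "step_arm", "body": {
  "motion": [
    [[0,0,-0.006,0,0,0],[0,0,-0.006,0,0,0],[0,0,-0.006,0,0,0],[0,0,-0.006,0,0,0],[0,0,-0.006,0,0,0],[0,0,-0.006,0,0,0],[0,0,-0.006,0,0,0],[0,0,-0.006,0,0,0],[0,0,0,0,0,0],[0,0,0,0,0,0]]
  ]
}}

```text
time_s: 5.18
ee_pos: [0.454, 0.0347, 0.025]
eef_rot: [1.954, 1.571, 0.259]
force: [-0.5, 1.3, 0.3]
grip_width: 0.0006
```

```bash
python3 - <<'E'
from h import *
to(0.45,0.06,0.025)
t=grab("top","t1");crop(t,150,180,300,330,5,"t1c")
E
```

```text
t 5.17 tcp [0.454  0.0347 0.025 ] phi -7.11 tilt -1.0 w 0.0006 shift mm [ -0.   -7.2 -24.6] F [-0.48  1.3   0.28]
```

View pics/t1c.png

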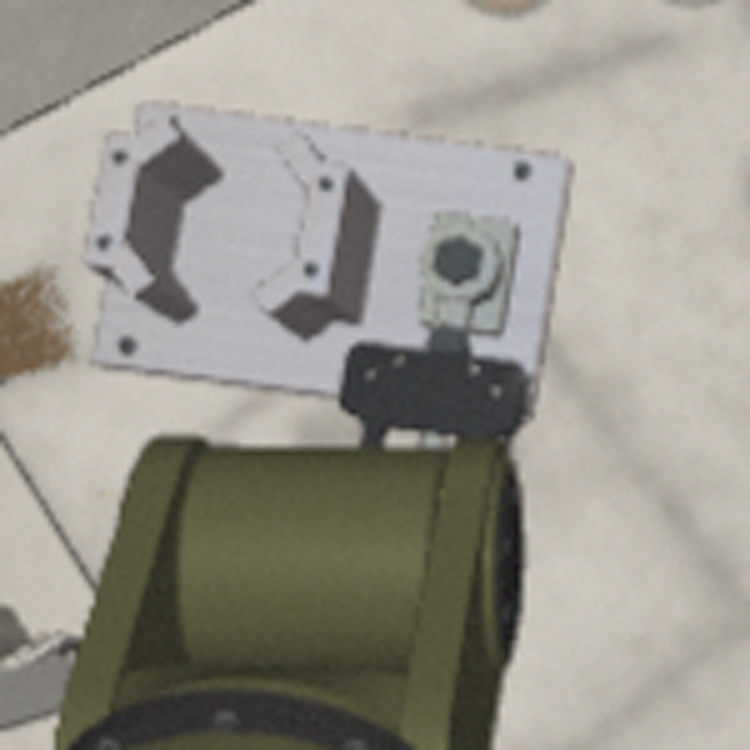

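Emit:
{"method": "step_arm", "body": {
  "motion": [
    [[0,0,-0.004,0,0,0],[0,0,-0.004,0,0,0],[0,0,-0.004,0,0,0],[0,0,-0.004,0,0,0],[0,0,-0.004,0,0,0],[0,0,0,0,0,0],[0,0,0,0,0,0]]
  ]
}}

```text
time_s: 6.1
ee_pos: [0.4565, 0.0546, 0.025]
eef_rot: [2.563, 1.571, 0.868]
force: [0.3, -0.2, 0.4]
grip_width: 0.0004
```

Emit:
{"method": "step_arm", "body": {
  "motion": [
    [[0,0,-0.003,0,0,0],[0,0,-0.003,0,0,0],[0,0,-0.003,0,0,0],[0,0,0,0,0,0],[0,0,0,0,0,0]]
  ]
}}

```text
time_s: 6.72
ee_pos: [0.4575, 0.0635, 0.0249]
eef_rot: [-1.751, 1.571, 2.837]
force: [0.8, -0.0, 0.1]
grip_width: 0.0003
```

```bash
python3 - <<'E'
from h import *
to(0.45,0.06,0.025)
s=grab("side","s2");crop(s,140,210,300,350,5,"s2c")
t=grab("top","t2");crop(t,150,180,300,330,5,"t2c")
E
```

```text
t 6.72 tcp [0.4575 0.0635 0.0249] phi -7.1 tilt -1.0 w 0.0003 shift mm [-0.1 -7.   4.4] F [ 0.78 -0.04  0.11]
```

View pics/s2c.png

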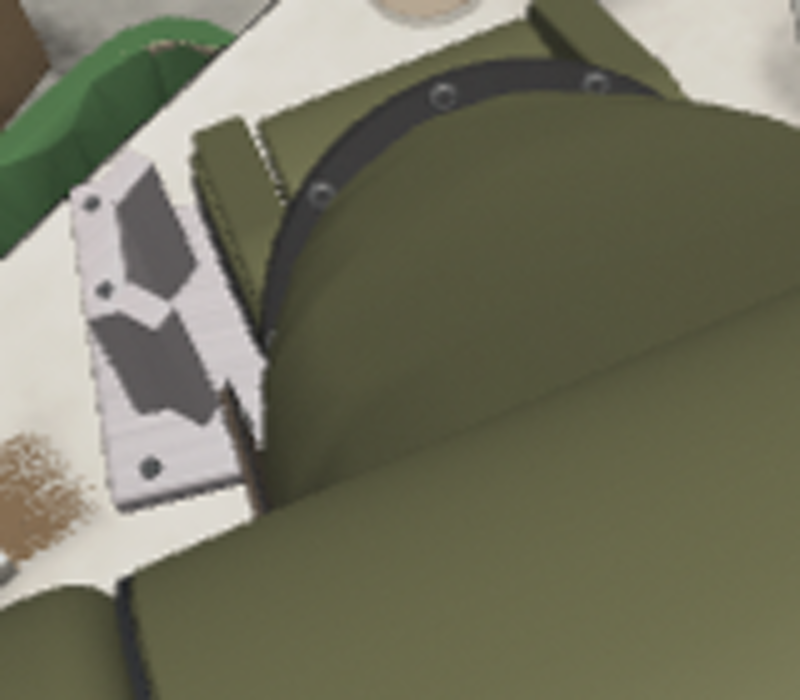

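Emit:
{"method": "step_arm", "body": {
  "motion": [
    [[0,0,-0.003,0,0,0],[0,0,-0.003,0,0,0],[0,0,0,0,0,0],[0,0,0,0,0,0]]
  ]
}}

```text
time_s: 7.32
ee_pos: [0.4584, 0.0693, 0.025]
eef_rot: [0.878, 1.57, -0.817]
force: [1.6, -5.0, -0.6]
grip_width: 0.0003
```

Emit:
{"method": "step_arm", "body": {
  "motion": [
    [[0,0,-0.003,0,0,0],[0,0,-0.003,0,0,0],[0,0,0,0,0,0],[0,0,0,0,0,0]]
  ]
}}

```text
time_s: 7.82
ee_pos: [0.4591, 0.0751, 0.025]
eef_rot: [0.232, 1.57, -1.463]
force: [1.6, -5.7, -0.3]
grip_width: 0.0006
```

Emit:
{"method": "step_arm", "body": {
  "motion": [
    [[0,0,-0.003,0,0,0],[0,0,-0.003,0,0,0],[0,0,-0.003,0,0,0],[0,0,-0.003,0,0,0],[0,0,-0.002,0,0,0],[0,0,0,0,0,0],[0,0,0,0,0,0]]
  ]
}}

```text
time_s: 8.7
ee_pos: [0.4607, 0.0889, 0.0249]
eef_rot: [-0.398, 1.57, -2.093]
force: [0.8, -7.8, 0.2]
grip_width: 0.0004
```

Emit:
{"method": "step_arm", "body": {
  "motion": [
    [[0,0,0.015,0,0,0],[0,0,0.03,0,0,0],[-0.05,0,0,0,0,0],[-0.05,0,0,0,0,0],[-0.05,0,0,0,0,0],[0,0,0.06,0,0,0],[0,0,0.06,0,0,0],[0,0,0.06,0,0,0],[0,-0.0,0.05,0,0,0],[0,0,0.03,0,0,0],[0,0,0,0,0,0]]
  ],
  "fingers": 0.08
}}

```text
time_s: 10.07
ee_pos: [0.4222, -0.2151, 0.1747]
eef_rot: [-2.589, 1.57, 1.997]
force: [0.4, 1.3, -0.3]
grip_width: 0.0799
```

```bash
python3 - <<'E'
from h import *
to(0.45,0.06,0.025)
s=grab("side","s3")
t=grab("top","t3");crop(t,150,180,300,330,5,"t3c")
E
```

```text
t 10.07 tcp [ 0.4222 -0.2151  0.1747] phi -7.27 tilt -1.0 w 0.0799 shift mm [ 149.8   -7.2 -276.3] F [ 0.44  1.25 -0.25]
```

View pics/t3c.png

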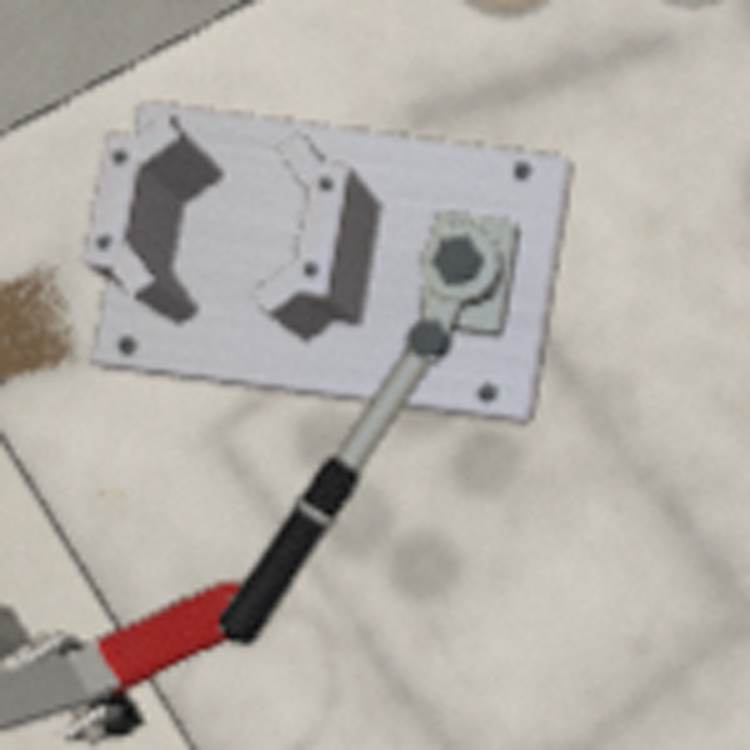

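View pics/t3.png

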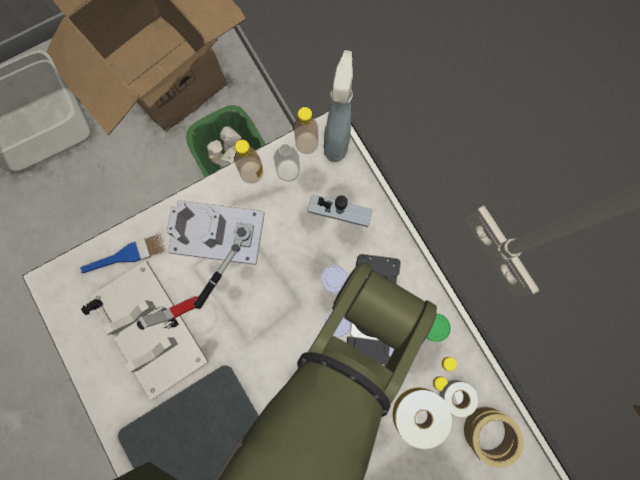

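```bash
python3 - <<'E'
from h import *
t=grab("top");s=grab("side","s3")
crop(s,140,210,300,350,5,"s3c")
T=lambda x,y:np.array([(x+.5)/5-.5+150,(y+.5)/5-.5+180])
for b,h,e1,e2 in(((459,258),(459,343),(454,494),(447,690)),((459,258),(429,338),(341,462),(241,632))):
    B=onz(t,*T(*b),.054);H=onz(t,*T(*h),.047);A=onz(t,*T(*e1),.04);E=onz(t,*T(*e2),.04)
    an=lambda d:np.arctan2(d[1],-d[0])
    print(B,H,A,E,an(H-B),an(E-A),an(E-H))
E
```

```text
[0.59778325 0.03448863 0.054     ] [0.56252089 0.03443905 0.047     ] [0.49922082 0.03559213 0.04      ] [0.41761543 0.03584363 0.04      ] -0.0014060055365354928 0.0030819366030252465 0.009692768607036833
[0.59778325 0.03448863 0.054     ] [0.56460072 0.04719503 0.047     ] [0.51253038 0.0837203  0.04      ] [0.44114947 0.12254606 0.04      ] 0.36569990664377006 0.4981660503217772 0.548010177973226
```

View pics/s3c.png

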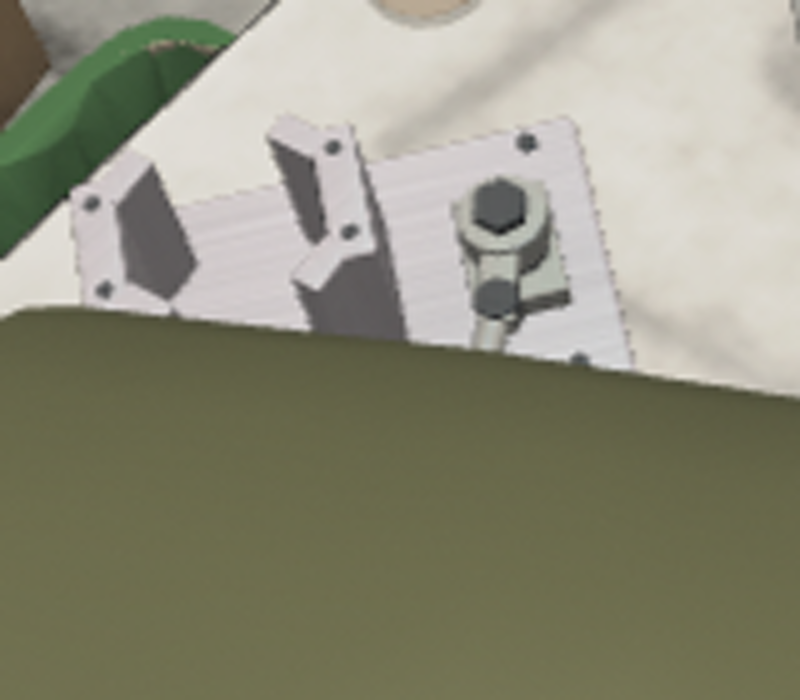

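```bash
python3 - <<'E'
from h import *
t=grab("top")
for f in("top0","t3"):
    im=cv2.imread(f"pics/{f}.png");roi=np.zeros(im.shape[:2],np.uint8);roi[262:322,192:262]=1
    m=((im.max(2)<60)&(roi>0)).astype(np.uint8)
    k,l,st,ce=cv2.connectedComponentsWithStats(m);i=1+st[1:,4].argmax()
    ys,xs=np.nonzero(l==i);W=np.array([onz(t,x,y,.042) for x,y in zip(xs,ys)])[:,:2].astype(np.float32)
    vx,vy,x0,y0=cv2.fitLine(W,cv2.DIST_L2,0,.01,.01).ravel()
    d=np.array([vx,vy])*(-1 if vx>0 else 1);pr=W@d
    print(f,len(xs),"angle",np.arctan2(d[1],-d[0]),"c",x0,y0,"len",np.ptp(pr))
    # hinge: line point 35 from bolt B
    B=np.array([.5977,.0343]);c=np.array([x0,y0]);r=c-B
    # point on line dist 35mm from B
    b=r@d;q=r@r-.035**2;tt=-b+np.array([1,-1])*np.sqrt(b*b-q);H=c+tt[1]*d
    print(H,np.linalg.norm(c-H),"head angle",np.arctan2(*( (H-B)*[1,1])[::-1]*[1,-1]))
E
```

```text
top0 211 angle -0.0038611537 c 0.44353524 0.03667503 len 0.057904452
[0.63256201 0.03740489] 0.1890281828061048 head angle 3.052764650617308
t3 198 angle 0.5600137 c 0.46356252 0.11097449 len 0.057786196
[0.62352879 0.01068066] 0.18880693999522852 head angle -2.400847018847179
```

```bash
python3 - <<'E'
from h import *
t=grab("top");s=grab("side")
T=lambda x,y:np.array([(x+.5)/5-.5+150,(y+.5)/5-.5+180]);S=lambda x,y:np.array([(x+.5)/5-.5+140,(y+.5)/5-.5+210])
B=np.array([.5976,.0342]);an=lambda d:np.arctan2(d[1],-d[0])
h0=tri(t,T(459,343),s,S(533,292))[0];h1=tri(t,T(429,338),s,S(496,298))[0]
print(h0,h1,an(h0[:2]-B),an(h1[:2]-B))
b=onz(s,*S(500,205),.054)
print([an((onz(s,*S(*p),.047)-b)[:2]) for p in((533,292),(496,298))])
o=get_obs();print(o["qpos"])
E
```

```text
[0.56241097 0.03422031 0.04686032] [0.56450406 0.0471239  0.04789339] 0.0005771072027516567 0.37228833047800874
[np.float64(0.0026358171771602742), np.float64(0.38727069278812076)]
[-5.43169849e-01  1.58840695e-01  1.76823290e+00  1.16185392e-04
  1.21445386e+00 -4.20324633e-01]
```

```bash
cat >> h.py <<'E'
def hough(im_rgb,win,c,z=.018,n=8,p2=14):
    x0,y0,x1,y1=win;g=cv2.cvtColor(im_rgb[y0:y1,x0:x1],cv2.COLOR_RGB2GRAY);g=cv2.resize(g,None,fx=4,fy=4,interpolation=cv2.INTER_CUBIC)
    r=cv2.HoughCircles(cv2.GaussianBlur(g,(7,7),0),cv2.HOUGH_GRADIENT,1.5,80,param1=80,param2=p2*2,minRadius=46,maxRadius=68)
    out=[]
    for a in ([] if r is None else r[0][:n]):
        u,v=(a[0]+.5)/4-.5+x0,(a[1]+.5)/4-.5+y0;P=onz(c,u,v,z);out.append((u,v,a[2]/4,P));print("circ px",round(u,1),round(v,1),"r",round(a[2]/4,1),"->",P[:2].round(4))
    return out
E
python3 - <<'E'
from h import *
t=grab("top")
im=cv2.imread("pics/top0.png")[:,:,::-1].copy()
r=hough(im,(300,250,460,385),t)
t["pixels"]=im;crop(t,300,250,460,385,5,"hc",[(a[0],a[1]) for a in r])
print("now");hough(cv2.imread("pics/t3.png")[:,:,::-1].copy(),(300,250,360,300),t)
for p in((250,181),(288,180),(306,151)): print("bottle base-ish",onz(t,*p,0.0))
E
```

```text
circ px 435.6 327.4 r 14.3 -> [ 0.3993 -0.3773]
now
bottle base-ish [0.72383274 0.02747896 0.        ]
bottle base-ish [ 0.72662988 -0.05844948  0.        ]
bottle base-ish [ 0.79563946 -0.09851718  0.        ]
```

View pics/hc.png

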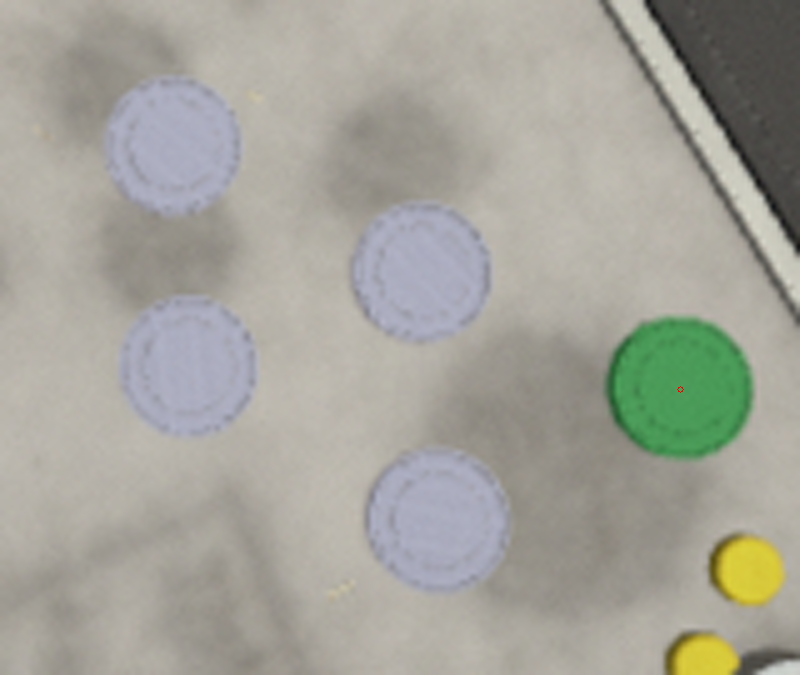

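```bash
cat >> h.py <<'E'
def tin(c,win=(300,240,420,390),z=.018):
    im=c["pixels"].astype(int);m=((im[:,:,2]-im[:,:,0]>9)&(im[:,:,2]>110)).astype(np.uint8);w=np.zeros_like(m);x0,y0,x1,y1=win;w[y0:y1,x0:x1]=1;m*=w
    m=cv2.morphologyEx(m,cv2.MORPH_OPEN,np.ones((3,3)))
    out=[]
    for k in cv2.findContours(m,cv2.RETR_EXTERNAL,cv2.CHAIN_APPROX_NONE)[0]:
        if cv2.contourArea(k)<150: continue
        h=cv2.convexHull(k);M=cv2.moments(h);u,v=M["m10"]/M["m00"],M["m01"]/M["m00"];P=onz(c,u,v,z);out.append(P)
        print("tin px",round(u,1),round(v,1),"area",cv2.contourArea(h),P[:2].round(4))
    return out
E
python3 - <<'E'
from h import *
t=grab("top");tin(t)
t["pixels"]=cv2.imread("pics/top0.png")[:,:,::-1];tin(t)
to(.5014,-.1624,.1)
E
```

```text
tin px 341.7 327.8 area 199.0 [ 0.3976 -0.1785]
tin px 333.2 278.2 area 489.5 [ 0.5027 -0.1604]
tin px 387.1 353.7 area 580.0 [ 0.3446 -0.2737]
tin px 337.1 322.8 area 567.5 [ 0.408  -0.1689]
tin px 383.7 304.1 area 542.0 [ 0.4478 -0.2683]
tin px 334.2 278.7 area 535.0 [ 0.5017 -0.1625]
t 10.53 tcp [ 0.4232 -0.2129  0.175 ] phi -7.06 tilt -1.0 w 0.0802 shift mm [ 75.   71.4 -59.8] F [-0.12  0.6  -0.13]
```

Emit:
{"method": "step_arm", "body": {
  "motion": [
    [[0,0.0357,-0.03,0,0,0],[0,0.0357,-0.03,0,0,0],[0.04,0,0,0,0,0],[0.04,0,0,0,0,0],[0.04,0,0,0,0,0],[0,0,0,0,0,0],[0,0,0,0,0,0]]
  ]
}}

```text
time_s: 11.4
ee_pos: [0.5021, -0.1629, 0.0565]
eef_rot: [1.325, 1.569, -0.37]
force: [1.1, -0.3, 0.7]
grip_width: 0.0799
```

```bash
python3 - <<'E'
from h import *
to(.5017,-.1625,.004)
E
```

```text
t 11.4 tcp [ 0.5021 -0.1629  0.0565] phi -7.1 tilt -1.0 w 0.0799 shift mm [52.5 -0.5 -0.4] F [ 1.07 -0.35  0.71]
```

Emit:
{"method": "step_arm", "body": {
  "motion": [
    [[0.015,0,0,0,0,0],[0.015,0,0,0,0,0],[0.0125,0,0,0,0,0],[0.01,0,0,0,0,0],[0,0,0,0,0,0],[0,0,0,0,0,0]]
  ]
}}

```text
time_s: 12.15
ee_pos: [0.5015, -0.1628, 0.0027]
eef_rot: [1.267, 1.57, -0.428]
force: [0.4, -0.2, -0.6]
grip_width: 0.0805
```

Emit:
{"method": "step_arm", "body": {
  "motion": [
    [[0,0,0,0,0,0],[0,0,0,0,0,0],[0,0,0,0,0,0],[0,0,0,0,0,0]]
  ],
  "fingers": 0.05,
  "squeeze": 20
}}

```text
time_s: 12.65
ee_pos: [0.5015, -0.1628, 0.0027]
eef_rot: [1.346, 1.57, -0.349]
force: [-0.4, -0.3, 3.2]
grip_width: 0.0594
```

```bash
python3 - <<'E'
from h import *
to(.5017,-.1625,.004)
E
```

```text
t 12.65 tcp [ 0.5015 -0.1628  0.0027] phi -7.11 tilt -1.0 w 0.0594 shift mm [-1.3  0.2 -0.3] F [-0.42 -0.26  3.23]
```

Emit:
{"method": "step_arm", "body": {
  "motion": [
    [[-0.02,0,0,0,0,0],[-0.045,0,0,0,0,0],[-0.045,0,0,0,0,0],[-0.045,0,0,0,0,0],[-0.025,0,0,0,0,0],[0,0,0,0,0,0]]
  ]
}}

```text
time_s: 13.4
ee_pos: [0.5018, -0.1629, 0.1837]
eef_rot: [1.307, 1.568, -0.388]
force: [-0.7, 0.9, -0.5]
grip_width: 0.0591
```

```bash
python3 - <<'E'
from h import *
to(.6092,.1288,.11)
t=grab("top","t4");tin(t)
E
```

```text
t 13.4 tcp [ 0.5018 -0.1629  0.1837] phi -7.11 tilt -1.0 w 0.0591 shift mm [  73.6   70.2 -302.8] F [-0.67  0.92 -0.52]
tin px 387.1 353.7 area 586.0 [ 0.3446 -0.2736]
tin px 390.8 287.2 area 533.5 [ 0.4839 -0.284 ]
```

View pics/t4.png

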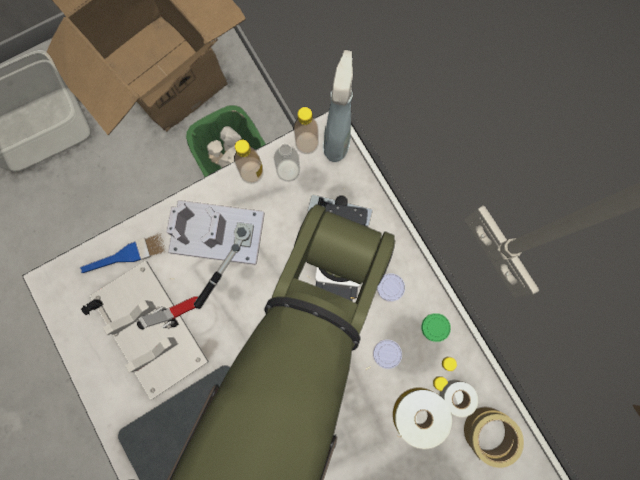

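Emit:
{"method": "step_arm", "body": {
  "motion": [
    [[0,0.0088,-0.0378,0,0,0],[0,0.0088,-0.0378,0,0,0],[0,0.0088,-0.0378,0,0,0],[0,0.0088,-0.0378,0,0,0],[0,0.0088,-0.0378,0,0,0],[0,0.0088,-0.0378,0,0,0],[0,0.0088,-0.0378,0,0,0],[0,0.0088,-0.0378,0,0,0],[0,0,0,0,0,0],[0,0,0,0,0,0]]
  ]
}}

```text
time_s: 14.7
ee_pos: [0.608, 0.1283, 0.1808]
eef_rot: [-1.238, 1.568, -2.933]
force: [-0.5, 0.5, -1.0]
grip_width: 0.0595
```

```bash
python3 - <<'E'
from h import *
to(.6092,.1288,.10)
t=grab("top");s=grab("side")
crop(t,130,130,290,270,5,"t5c");crop(s,140,130,300,270,5,"s5c")
E
```

```text
t 14.7 tcp [0.608  0.1283 0.1808] phi -7.1 tilt -1.0 w 0.0595 shift mm [80.8  1.3 -0.7] F [-0.5   0.47 -0.99]
```

View pics/s5c.png

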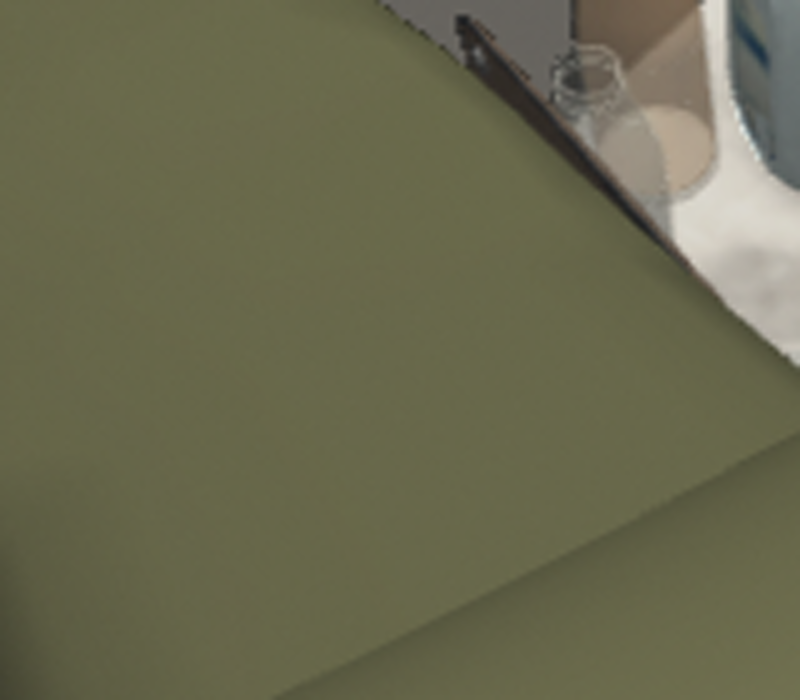

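Emit:
{"method": "step_arm", "body": {
  "motion": [
    [[0.03,0.0013,-0.0006,0,0,0],[0.03,0,0,0,0,0],[0.02,0,0,0,0,0],[0.01,0,0,0,0,0],[0.01,0,0,0,0,0],[0,0,0,0,0,0],[0,0,0,0,0,0]]
  ]
}}

```text
time_s: 15.68
ee_pos: [0.6103, 0.1291, 0.0831]
eef_rot: [1.83, 1.57, 0.135]
force: [0.2, -0.0, -2.0]
grip_width: 0.0595
```

Emit:
{"method": "step_arm", "body": {
  "motion": [
    [[0.01,0,0,0,0,0],[0.01,0,0,0,0,0],[0.01,0,0,0,0,0],[0.01,0,0,0,0,0],[0.01,0,0,0,0,0],[0,0,0,0,0,0],[0,0,0,0,0,0]]
  ]
}}

```text
time_s: 16.55
ee_pos: [0.6102, 0.1291, 0.0327]
eef_rot: [1.847, 1.57, 0.152]
force: [0.1, -0.6, -1.6]
grip_width: 0.0597
```

```bash
python3 - <<'E'
from h import *
to(.6092,.1288,.016)
E
```

```text
t 16.55 tcp [0.6102 0.1291 0.0327] phi -7.11 tilt -1.0 w 0.0597 shift mm [16.7 -0.9  0.5] F [ 0.06 -0.58 -1.55]
```

Free of contact; down, release.

Emit:
{"method": "step_arm", "body": {
  "motion": [
    [[0.006,0,0,0,0,0],[0.006,0,0,0,0,0],[0.005,0,0,0,0,0],[0,0,0,0,0,0],[0,0,0,0,0,0]]
  ]
}}

```text
time_s: 17.18
ee_pos: [0.61, 0.1291, 0.0155]
eef_rot: [-0.799, 1.571, -2.494]
force: [0.3, -0.1, -0.4]
grip_width: 0.0595
```

Emit:
{"method": "step_arm", "body": {
  "motion": [
    [[0,0,0,0,0,0],[0,0,0,0,0,0],[0,0,0,0,0,0],[-0.01,0,0,0,0,0],[-0.03,0,0,0,0,0],[-0.05,0,0,0,0,0],[-0.05,0,0,0,0,0],[-0.04,0,0,0,0,0],[0,0,0,0,0,0]]
  ],
  "fingers": 0.08
}}

```text
time_s: 18.3
ee_pos: [0.6111, 0.1293, 0.1997]
eef_rot: [1.845, 1.564, 0.15]
force: [0.0, 1.4, -0.9]
grip_width: 0.0803
```

```bash
python3 - <<'E'
from h import *
to(.408,-.1689,.17)
t=grab("top","t6");tin(t)
E
```

```text
t 18.3 tcp [0.6111 0.1293 0.1997] phi -7.11 tilt -0.99998 w 0.0803 shift mm [  28.1 -164.8  321.1] F [ 0.01  1.41 -0.92]
tin px 387.1 353.6 area 589.0 [ 0.3447 -0.2737]
tin px 337.2 322.9 area 577.5 [ 0.4079 -0.1691]
tin px 390.6 287.0 area 545.0 [ 0.4843 -0.2836]
```

Emit:
{"method": "step_arm", "body": {
  "motion": [
    [[0,-0.0183,0.0357,0,0,0],[0,-0.0183,0.0357,0,0,0],[0,-0.0183,0.0357,0,0,0],[0,-0.0183,0.0357,0,0,0],[0,-0.0183,0.0357,0,0,0],[0,-0.0183,0.0357,0,0,0],[0,-0.0183,0.0357,0,0,0],[0.04,-0.0183,0.0357,0,0,0],[0.04,-0.0183,0.0357,0,0,0],[0.04,0,0,0,0,0],[0,0,0,0,0,0],[0,0,0,0,0,0]]
  ]
}}

```text
time_s: 19.85
ee_pos: [0.4072, -0.1692, 0.0764]
eef_rot: [1.284, 1.57, -0.41]
force: [0.9, -0.5, 0.4]
grip_width: 0.0802
```

```bash
python3 - <<'E'
from h import *
to(.408,-.169,.004)
t=grab("top","t7");tin(t);s=grab("side")
crop(t,150,180,300,330,5,"t7c")
E
```

```text
t 19.85 tcp [ 0.4072 -0.1692  0.0764] phi -7.08 tilt -1.0 w 0.0802 shift mm [72.4  0.7 -0.3] F [ 0.94 -0.52  0.4 ]
tin px 388.3 354.3 area 526.0 [ 0.3433 -0.2761]
tin px 390.5 287.1 area 541.0 [ 0.4842 -0.2835]
```

View pics/t7c.png

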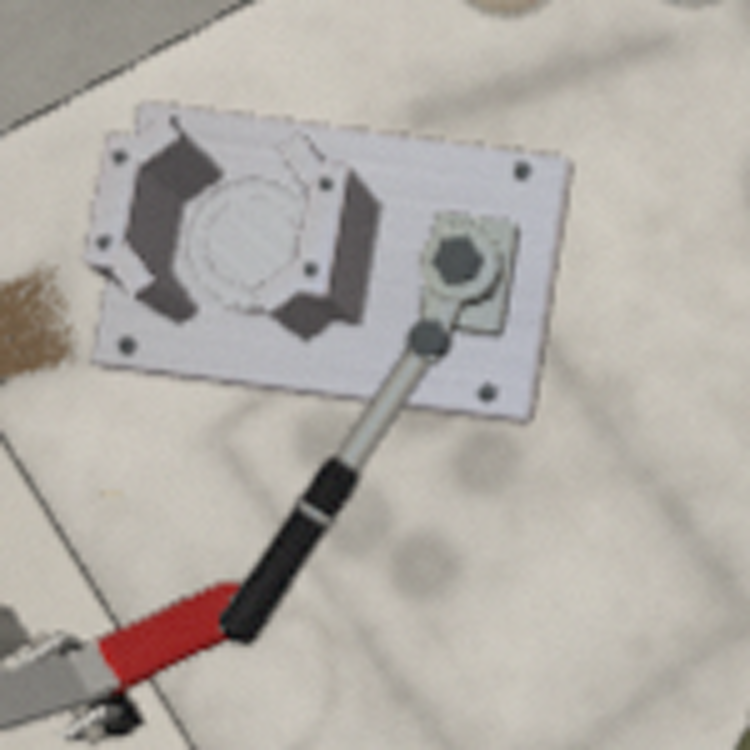

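Emit:
{"method": "step_arm", "body": {
  "motion": [
    [[0.02,0.0007,0,0,0,0],[0.02,0,0,0,0,0],[0.015,0,0,0,0,0],[0.01,0,0,0,0,0],[0.0075,0,0,0,0,0],[0,0,0,0,0,0],[0,0,0,0,0,0]]
  ]
}}

```text
time_s: 20.82
ee_pos: [0.4077, -0.1696, 0.0033]
eef_rot: [1.236, 1.57, -0.459]
force: [0.5, -0.2, 0.7]
grip_width: 0.0799
```

Emit:
{"method": "step_arm", "body": {
  "motion": [
    [[0,0,0,0,0,0],[0,0,0,0,0,0],[0,0,0,0,0,0],[0,0,0,0,0,0]]
  ],
  "fingers": 0.05
}}

```text
time_s: 21.32
ee_pos: [0.4076, -0.1695, 0.0031]
eef_rot: [1.223, 1.57, -0.472]
force: [-1.0, 0.3, 3.6]
grip_width: 0.0599
```

Emit:
{"method": "step_arm", "body": {
  "motion": [
    [[-0.02,0,0,0,0,0],[-0.045,0,0,0,0,0],[-0.045,0,0,0,0,0],[-0.045,0,0,0,0,0],[-0.025,0,0,0,0,0],[0,0,0,0,0,0],[0,0,0,0,0,0]]
  ]
}}

```text
time_s: 22.2
ee_pos: [0.407, -0.1692, 0.1816]
eef_rot: [-1.902, 1.569, 2.687]
force: [-0.1, 0.1, -0.7]
grip_width: 0.0594
```

```bash
python3 - <<'E'
from h import *
to(.6095,.1288,.18)
E
```

```text
t 22.2 tcp [ 0.407  -0.1692  0.1816] phi -7.11 tilt -1.0 w 0.0594 shift mm [   1.5  164.1 -320.8] F [-0.06  0.15 -0.71]
```

Emit:
{"method": "step_arm", "body": {
  "motion": [
    [[0,0.0182,-0.0356,0,0,0],[0,0.0182,-0.0356,0,0,0],[0,0.0182,-0.0356,0,0,0],[0,0.0182,-0.0356,0,0,0],[0,0.0182,-0.0356,0,0,0],[0,0.0182,-0.0356,0,0,0],[0,0.0182,-0.0356,0,0,0],[0,0.0182,-0.0356,0,0,0],[0,0.0182,-0.0356,0,0,0],[0,0,0,0,0,0],[0,0,0,0,0,0]]
  ]
}}

```text
time_s: 23.58
ee_pos: [0.6091, 0.1279, 0.1813]
eef_rot: [-1.238, 1.568, -2.933]
force: [-0.4, -0.5, -1.5]
grip_width: 0.0598
```

```bash
python3 - <<'E'
from h import *
to(.6095,.1288,.0345)
E
```

```text
t 23.57 tcp [0.6091 0.1279 0.1813] phi -7.11 tilt -1.0 w 0.0598 shift mm [146.8   0.7  -1.1] F [-0.45 -0.47 -1.48]
```

Emit:
{"method": "step_arm", "body": {
  "motion": [
    [[0.04,0.0004,-0.001,0,0,0],[0.04,0,0,0,0,0],[0.015,0,0,0,0,0],[0.01,0,0,0,0,0],[0.01,0,0,0,0,0],[0.01,0,0,0,0,0],[0.01,0,0,0,0,0],[0,0,0,0,0,0],[0,0,0,0,0,0]]
  ]
}}

```text
time_s: 24.7
ee_pos: [0.6104, 0.1292, 0.0483]
eef_rot: [1.862, 1.57, 0.167]
force: [0.6, 0.4, -0.5]
grip_width: 0.0593
```

```bash
python3 - <<'E'
from h import *
to(.6095,.1288,.0345)
E
```

```text
t 24.7 tcp [0.6104 0.1292 0.0483] phi -7.1 tilt -1.0 w 0.0593 shift mm [13.8 -0.8  0.5] F [ 0.56  0.38 -0.55]
```

Emit:
{"method": "step_arm", "body": {
  "motion": [
    [[0.005,0,0,0,0,0],[0.005,0,0,0,0,0],[0.004,0,0,0,0,0],[0,0,0,0,0,0],[0,0,0,0,0,0]]
  ]
}}

```text
time_s: 25.32
ee_pos: [0.6102, 0.1292, 0.034]
eef_rot: [1.612, 1.571, -0.083]
force: [0.2, 0.2, -1.3]
grip_width: 0.0596
```

Emit:
{"method": "step_arm", "body": {
  "motion": [
    [[0,0,0,0,0,0],[0,0,0,0,0,0],[0,0,0,0,0,0],[-0.01,0,0,0,0,0],[-0.03,0,0,0,0,0],[-0.05,0,0,0,0,0],[-0.05,0,0,0,0,0],[-0.02,0,0,0,0,0],[0,0,0,0,0,0]]
  ],
  "fingers": 0.08
}}

```text
time_s: 26.45
ee_pos: [0.6107, 0.1293, 0.196]
eef_rot: [1.851, 1.567, 0.157]
force: [-0.2, -0.1, -0.5]
grip_width: 0.0801
```

```bash
python3 - <<'E'
from h import *
t=grab("top","t8");r=tin(t)
to(.4842,-.2836,.17)
E
```

```text
tin px 387.1 353.8 area 582.0 [ 0.3444 -0.2736]
tin px 390.5 287.1 area 541.0 [ 0.4842 -0.2835]
t 26.5 tcp [0.6101 0.1292 0.1941] phi -7.11 tilt -1.0 w 0.0804 shift mm [ 24.  -73.9 425.2] F [ 0.25 -0.39 -0.59]
```

Emit:
{"method": "step_arm", "body": {
  "motion": [
    [[0,-0.0067,0.0387,0,0,0],[0,-0.0067,0.0387,0,0,0],[0,-0.0067,0.0387,0,0,0],[0,-0.0067,0.0387,0,0,0],[0,-0.0067,0.0387,0,0,0],[0,-0.0067,0.0387,0,0,0],[0,-0.0067,0.0387,0,0,0],[0,-0.0067,0.0387,0,0,0],[0,-0.0067,0.0387,0,0,0],[0,-0.0067,0.0387,0,0,0],[0,-0.0067,0.0387,0,0,0],[0,0,0,0,0,0]]
  ]
}}

```text
time_s: 28.0
ee_pos: [0.4831, -0.2857, 0.1923]
eef_rot: [-1.988, 1.568, 2.598]
force: [1.0, 0.1, -0.8]
grip_width: 0.0798
```

Emit:
{"method": "step_arm", "body": {
  "motion": [
    [[0.04,0,0,0,0,0],[0.04,0,0,0,0,0],[0.04,0,0,0,0,0],[0,0,0,0,0,0],[0,0,0,0,0,0]]
  ]
}}

```text
time_s: 28.62
ee_pos: [0.485, -0.2839, 0.0752]
eef_rot: [1.152, 1.57, -0.543]
force: [-0.6, -0.6, -0.1]
grip_width: 0.08
```

```bash
python3 - <<'E'
from h import *
to(.4842,-.2836,.0045)
t=grab("top","t9")
crop(t,150,180,300,330,5,"t9c")
E
```

```text
t 28.62 tcp [ 0.485  -0.2839  0.0752] phi -7.08 tilt -1.0 w 0.08 shift mm [70.7 -0.9 -0.3] F [-0.56 -0.63 -0.11]
```

View pics/t9c.png

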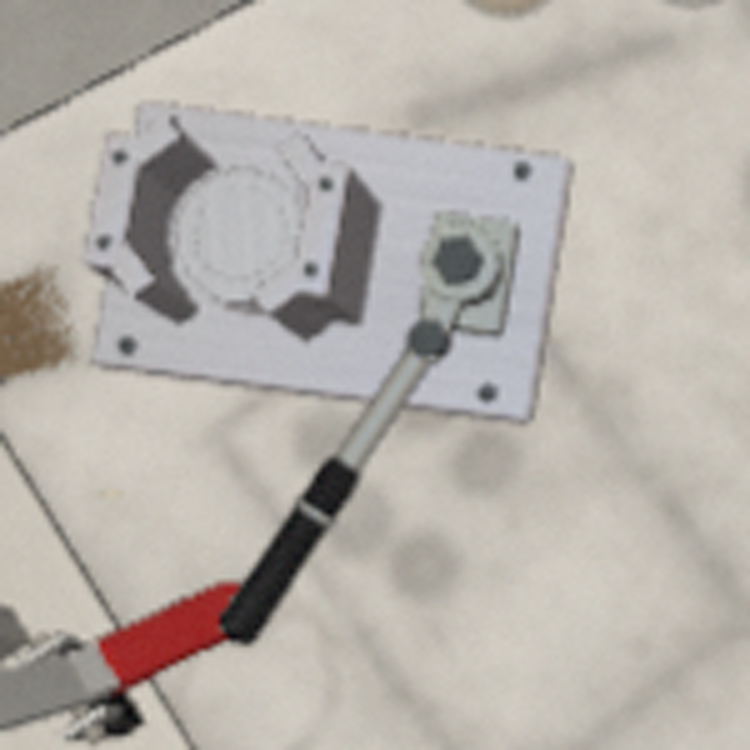

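Second tin lies flat on the first. Take the third.

Emit:
{"method": "step_arm", "body": {
  "motion": [
    [[0.02,-0.0008,0,0,0,0],[0.02,0,0,0,0,0],[0.015,0,0,0,0,0],[0.01,0,0,0,0,0],[0.0058,0,0,0,0,0],[0,0,0,0,0,0],[0,0,0,0,0,0]]
  ]
}}

```text
time_s: 29.55
ee_pos: [0.4838, -0.2842, 0.0036]
eef_rot: [1.095, 1.57, -0.6]
force: [-0.6, 0.4, 0.1]
grip_width: 0.0799
```

Emit:
{"method": "step_arm", "body": {
  "motion": [
    [[0,0,0,0,0,0],[0,0,0,0,0,0],[0,0,0,0,0,0],[0,0,0,0,0,0]]
  ],
  "fingers": 0.05
}}

```text
time_s: 30.05
ee_pos: [0.4837, -0.2841, 0.0034]
eef_rot: [1.198, 1.57, -0.497]
force: [0.2, 0.2, 2.9]
grip_width: 0.0595
```

Emit:
{"method": "step_arm", "body": {
  "motion": [
    [[-0.02,0,0,0,0,0],[-0.045,0,0,0,0,0],[-0.045,0,0,0,0,0],[-0.045,0,0,0,0,0],[-0.025,0,0,0,0,0],[0,0,0,0,0,0],[0,0,0,0,0,0]]
  ]
}}

```text
time_s: 30.92
ee_pos: [0.4831, -0.2838, 0.1816]
eef_rot: [-2.037, 1.569, 2.551]
force: [-0.4, 0.2, -1.4]
grip_width: 0.0593
```

```bash
python3 - <<'E'
from h import *
to(.6095,.1288,.18)
E
```

```text
t 30.93 tcp [ 0.4831 -0.2838  0.1816] phi -7.11 tilt -1.0 w 0.0593 shift mm [   1.8   74.4 -425. ] F [-0.41  0.2  -1.42]
```

Emit:
{"method": "step_arm", "body": {
  "motion": [
    [[0,0.0067,-0.0386,0,0,0],[0,0.0067,-0.0386,0,0,0],[0,0.0067,-0.0386,0,0,0],[0,0.0067,-0.0386,0,0,0],[0,0.0067,-0.0386,0,0,0],[0,0.0067,-0.0386,0,0,0],[0,0.0067,-0.0386,0,0,0],[0,0.0067,-0.0386,0,0,0],[0,0.0067,-0.0386,0,0,0],[0,0.0067,-0.0386,0,0,0],[0,0.0067,-0.0386,0,0,0],[0,0,0,0,0,0]]
  ]
}}

```text
time_s: 32.42
ee_pos: [0.6088, 0.1303, 0.1807]
eef_rot: [-1.364, 1.568, -3.056]
force: [-0.9, -0.3, -1.0]
grip_width: 0.0594
```

Emit:
{"method": "step_arm", "body": {
  "motion": [
    [[0,0,0,0,0,0],[0,0,0,0,0,0]]
  ]
}}

```text
time_s: 32.67
ee_pos: [0.6091, 0.1272, 0.1827]
eef_rot: [-1.114, 1.57, -2.81]
force: [0.2, 0.2, -1.4]
grip_width: 0.0597
```

```bash
python3 - <<'E'
from h import *
to(.6095,.1288,.053)
E
```

```text
t 32.67 tcp [0.6091 0.1272 0.1827] phi -7.17 tilt -1.0 w 0.0597 shift mm [129.7   0.3  -1.6] F [ 0.2   0.24 -1.36]
```

Emit:
{"method": "step_arm", "body": {
  "motion": [
    [[0.04,0,-0.001,0,0,0],[0.04,0,0,0,0,0],[0.015,0,0,0,0,0],[0.01,0,0,0,0,0],[0.01,0,0,0,0,0],[0,0,0,0,0,0],[0,0,0,0,0,0],[0,0,0,0,0,0]]
  ]
}}

```text
time_s: 33.67
ee_pos: [0.6097, 0.1293, 0.0688]
eef_rot: [1.867, 1.57, 0.172]
force: [0.7, -0.8, -1.4]
grip_width: 0.0595
```

```bash
python3 - <<'E'
from h import *
to(.6095,.1288,.0525)
E
```

```text
t 33.67 tcp [0.6097 0.1293 0.0688] phi -7.1 tilt -1.0 w 0.0595 shift mm [16.3 -0.1  0.5] F [ 0.74 -0.8  -1.42]
```

Emit:
{"method": "step_arm", "body": {
  "motion": [
    [[0.006,0,0,0,0,0],[0.006,0,0,0,0,0],[0.004,0,0,0,0,0],[0,0,0,0,0,0],[0,0,0,0,0,0]]
  ]
}}

```text
time_s: 34.3
ee_pos: [0.6094, 0.1292, 0.0522]
eef_rot: [1.58, 1.571, -0.115]
force: [0.4, -0.6, -1.2]
grip_width: 0.0596
```

Emit:
{"method": "step_arm", "body": {
  "motion": [
    [[0,0,0,0,0,0],[0,0,0,0,0,0],[0,0,0,0,0,0],[-0.01,0,0,0,0,0],[-0.03,0,0,0,0,0],[-0.05,0,0,0,0,0],[-0.05,0,0,0,0,0],[0,0,0,0,0,0],[0,0,0,0,0,0]]
  ],
  "fingers": 0.08
}}

```text
time_s: 35.42
ee_pos: [0.6091, 0.1291, 0.1919]
eef_rot: [-1.336, 1.57, -3.03]
force: [-0.4, 0.1, -1.4]
grip_width: 0.0799
```

```bash
python3 - <<'E'
from h import *
t=grab("top","t10");r=tin(t)
to(.3444,-.2736,.17)
E
```

```text
tin px 387.1 353.6 area 589.0 [ 0.3447 -0.2737]
t 35.48 tcp [0.6089 0.1291 0.1912] phi -7.11 tilt -1.0 w 0.08 shift mm [  21.7 -212.6  432.3] F [-0.19  0.28 -0.05]
```

Emit:
{"method": "step_arm", "body": {
  "motion": [
    [[0,-0.0193,0.0393,0,0,0],[0,-0.0193,0.0393,0,0,0],[0,-0.0193,0.0393,0,0,0],[0,-0.0193,0.0393,0,0,0],[0,-0.0193,0.0393,0,0,0],[0,-0.0193,0.0393,0,0,0],[0,-0.0193,0.0393,0,0,0],[0,-0.0193,0.0393,0,0,0],[0,-0.0193,0.0393,0,0,0],[0,-0.0193,0.0393,0,0,0],[0,-0.0193,0.0393,0,0,0],[0,0,0,0,0,0]]
  ]
}}

```text
time_s: 36.98
ee_pos: [0.3437, -0.2748, 0.1912]
eef_rot: [-2.113, 1.569, 2.472]
force: [0.1, 0.8, 0.1]
grip_width: 0.0802
```

Emit:
{"method": "step_arm", "body": {
  "motion": [
    [[0.04,0,0,0,0,0],[0.04,0,0,0,0,0],[0.04,0,0,0,0,0],[0,0,0,0,0,0],[0,0,0,0,0,0]]
  ]
}}

```text
time_s: 37.6
ee_pos: [0.3459, -0.2735, 0.0732]
eef_rot: [1.036, 1.57, -0.658]
force: [0.6, -0.1, 0.4]
grip_width: 0.0801
```

```bash
python3 - <<'E'
from h import *
to(.3447,-.2737,.0045)
t=grab("top","t11")
crop(t,150,180,300,330,5,"t11c");crop(grab("side"),140,210,300,350,5,"s11c")
E
```

```text
t 37.6 tcp [ 0.3459 -0.2735  0.0732] phi -7.08 tilt -1.0 w 0.0801 shift mm [68.7 -1.2  0.3] F [ 0.59 -0.13  0.42]
```

View pics/t11c.png

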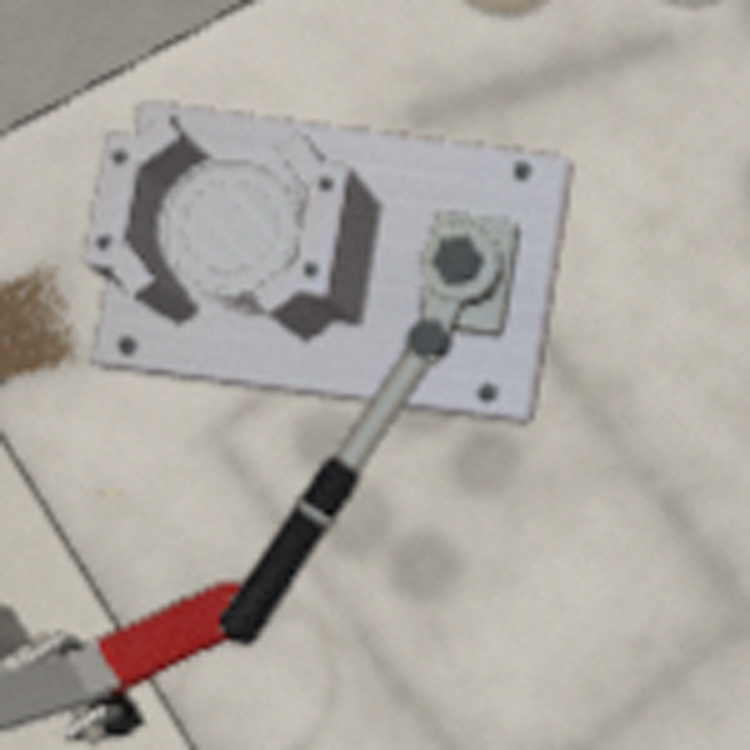

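View pics/s11c.png

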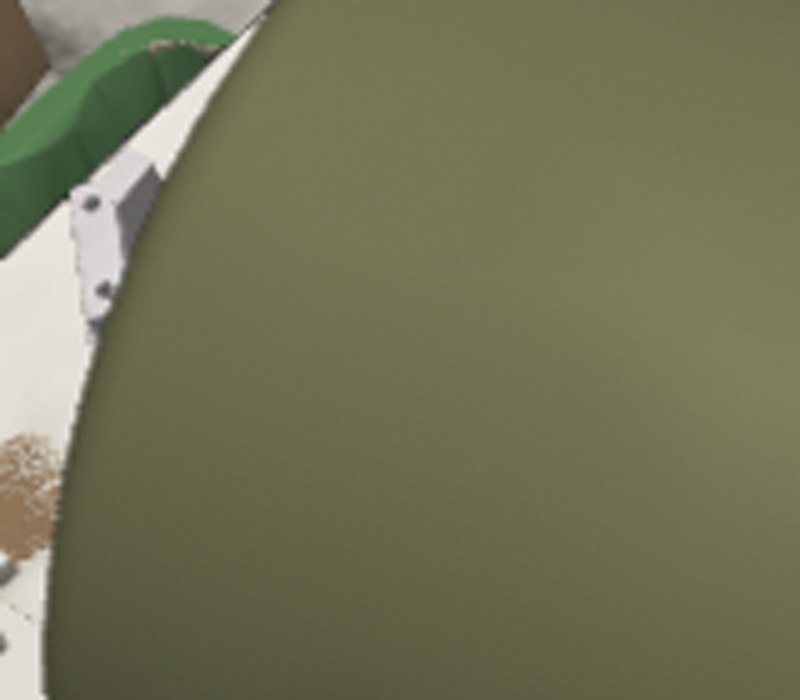

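Three in, flat. Fourth.

Emit:
{"method": "step_arm", "body": {
  "motion": [
    [[0.02,-0.0008,0,0,0,0],[0.02,0,0,0,0,0],[0.015,0,0,0,0,0],[0.01,0,0,0,0,0],[0.004,0,0,0,0,0],[0,0,0,0,0,0],[0,0,0,0,0,0]]
  ]
}}

```text
time_s: 38.58
ee_pos: [0.3446, -0.2736, 0.0036]
eef_rot: [0.931, 1.57, -0.764]
force: [0.4, 0.4, -0.1]
grip_width: 0.0797
```

Emit:
{"method": "step_arm", "body": {
  "motion": [
    [[0,0,0,0,0,0],[0,0,0,0,0,0],[0,0,0,0,0,0],[0,0,0,0,0,0]]
  ],
  "fingers": 0.05
}}

```text
time_s: 39.08
ee_pos: [0.3445, -0.2735, 0.0033]
eef_rot: [0.948, 1.571, -0.747]
force: [-0.3, 0.2, 3.0]
grip_width: 0.06
```

Emit:
{"method": "step_arm", "body": {
  "motion": [
    [[-0.02,0,0,0,0,0],[-0.045,0,0,0,0,0],[-0.045,0,0,0,0,0],[-0.045,0,0,0,0,0],[-0.035,0,0,0,0,0],[0,0,0,0,0,0],[0,0,0,0,0,0]]
  ]
}}

```text
time_s: 39.95
ee_pos: [0.3441, -0.2731, 0.1921]
eef_rot: [-2.173, 1.569, 2.415]
force: [0.4, -0.4, -1.3]
grip_width: 0.0593
```

```bash
python3 - <<'E'
from h import *
to(.6092,.1288,.18)
E
```

```text
t 39.95 tcp [ 0.3441 -0.2731  0.1921] phi -7.1 tilt -1.0 w 0.0593 shift mm [  12.2  213.4 -431.6] F [ 0.44 -0.41 -1.31]
```

Emit:
{"method": "step_arm", "body": {
  "motion": [
    [[0,0.0194,-0.0393,0,0,0],[0,0.0194,-0.0393,0,0,0],[0,0.0194,-0.0393,0,0,0],[0,0.0194,-0.0393,0,0,0],[0,0.0194,-0.0393,0,0,0],[0,0.0194,-0.0393,0,0,0],[0,0.0194,-0.0393,0,0,0],[0,0.0194,-0.0393,0,0,0],[0,0.0194,-0.0393,0,0,0],[0,0.0194,-0.0393,0,0,0],[0,0.0194,-0.0393,0,0,0],[0,0,0,0,0,0]]
  ]
}}

```text
time_s: 41.45
ee_pos: [0.6097, 0.1312, 0.1904]
eef_rot: [-1.347, 1.567, -3.039]
force: [-0.4, -0.6, -2.0]
grip_width: 0.0595
```

Emit:
{"method": "step_arm", "body": {
  "motion": [
    [[0.03,0,0,0,0,0],[0.03,0,0,0,0,0],[0,0,0,0,0,0],[0,0,0,0,0,0]]
  ]
}}

```text
time_s: 41.95
ee_pos: [0.6099, 0.1288, 0.134]
eef_rot: [1.794, 1.57, 0.099]
force: [0.8, 0.1, 0.2]
grip_width: 0.0592
```

```bash
python3 - <<'E'
from h import *
to(.6092,.1288,.0705)
E
```

```text
t 41.95 tcp [0.6099 0.1288 0.134 ] phi -7.13 tilt -1.0 w 0.0592 shift mm [63.5 -0.7  0.1] F [0.8  0.12 0.18]
```

Emit:
{"method": "step_arm", "body": {
  "motion": [
    [[0.02,-0.0005,0,0,0,0],[0.015,0,0,0,0,0],[0.01,0,0,0,0,0],[0.008,0,0,0,0,0],[0.006,0,0,0,0,0],[0.003,0,0,0,0,0],[0,0,0,0,0,0],[0,0,0,0,0,0]]
  ]
}}

```text
time_s: 42.95
ee_pos: [0.6093, 0.1292, 0.0715]
eef_rot: [1.857, 1.57, 0.162]
force: [0.7, -0.5, -1.9]
grip_width: 0.0593
```

```bash
python3 - <<'E'
from h import *
to(.6092,.1288,.0705)
E
```

```text
t 42.95 tcp [0.6093 0.1292 0.0715] phi -7.11 tilt -1.0 w 0.0593 shift mm [ 1.  -0.1  0.4] F [ 0.7 -0.5 -1.9]
```

Emit:
{"method": "step_arm", "body": {
  "motion": [
    [[0.001,0,0,0,0,0],[0,0,0,0,0,0],[0,0,0,0,0,0]]
  ]
}}

```text
time_s: 43.32
ee_pos: [0.6092, 0.1292, 0.0702]
eef_rot: [2.073, 1.571, 0.378]
force: [0.3, 0.2, -1.2]
grip_width: 0.0596
```

Emit:
{"method": "step_arm", "body": {
  "motion": [
    [[0,0,0,0,0,0],[0,0,0,0,0,0],[0,0,0,0,0,0],[-0.01,0,0,0,0,0],[-0.03,0,0,0,0,0],[-0.05,0,0,0,0,0],[-0.05,0,0,0,0,0],[0,0,0,0,0,0],[0,0,0,0,0,0]]
  ],
  "fingers": 0.08
}}

```text
time_s: 44.45
ee_pos: [0.6089, 0.1291, 0.2098]
eef_rot: [-1.265, 1.57, -2.96]
force: [0.9, 0.2, -1.0]
grip_width: 0.0801
```

```bash
python3 - <<'E'
from h import *
to(.56,-.10,.21)
E
```

```text
t 44.45 tcp [0.6089 0.1291 0.2098] phi -7.11 tilt -1.0 w 0.0801 shift mm [-1.000e-01 -2.020e+01  2.334e+02] F [ 0.85  0.24 -0.97]
```

Emit:
{"method": "step_arm", "body": {
  "motion": [
    [[0,-0.005,0.05,0,0,0],[0,-0.005,0.05,0,0,0],[0,-0.005,0.05,0,0,0],[0,-0.005,0.05,0,0,0],[0,-0.05,0,0,0,0],[0,-0.05,0,0,0,0],[0,0,0,0,0,0]]
  ]
}}

```text
time_s: 45.32
ee_pos: [0.4629, -0.0541, 0.2093]
eef_rot: [-1.636, 1.569, 2.952]
force: [0.9, 0.7, -0.2]
grip_width: 0.0798
```

```bash
python3 - <<'E'
from h import *
t=grab("top","t12");s=grab("side","s12")
crop(t,150,180,300,330,5,"t12c");crop(t,290,120,410,240,6,"t12g");crop(s,260,120,380,240,6,"s12g")
to(.56,-.10,.21)
for p in((336,160),(325,150),(350,158)): print(onz(t,*p,0.))
E
```

```text
t 45.42 tcp [ 0.4655 -0.0545  0.2099] phi -7.11 tilt -1.0 w 0.0801 shift mm [-0.1 99.4 33.5] F [0.42 0.14 1.39]
[ 0.77450344 -0.16715807  0.        ]
[ 0.79827453 -0.14198463  0.        ]
[ 0.7794438  -0.19912518  0.        ]
```

View pics/t12.png

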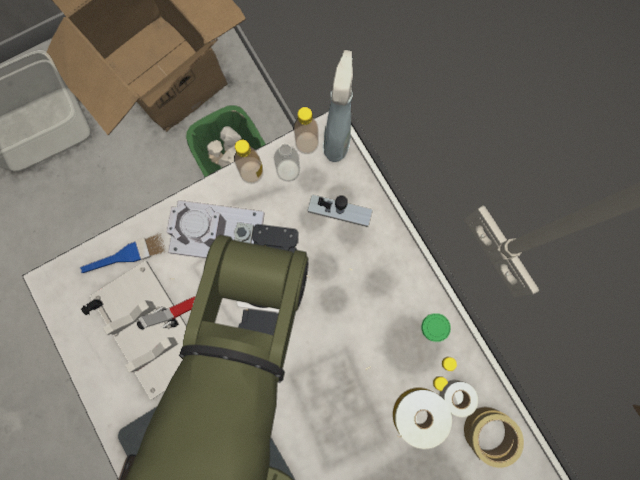

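View pics/t12c.png

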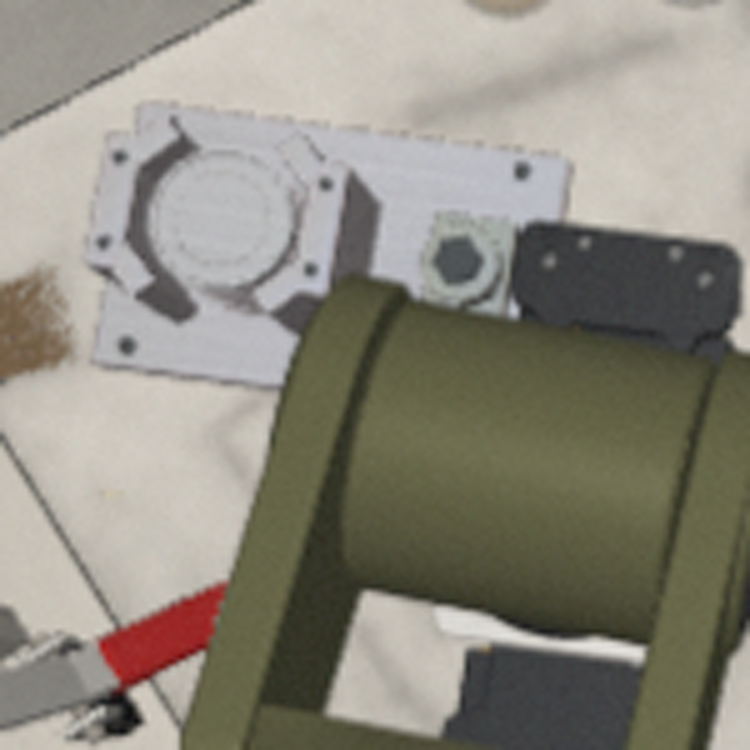

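View pics/s12g.png

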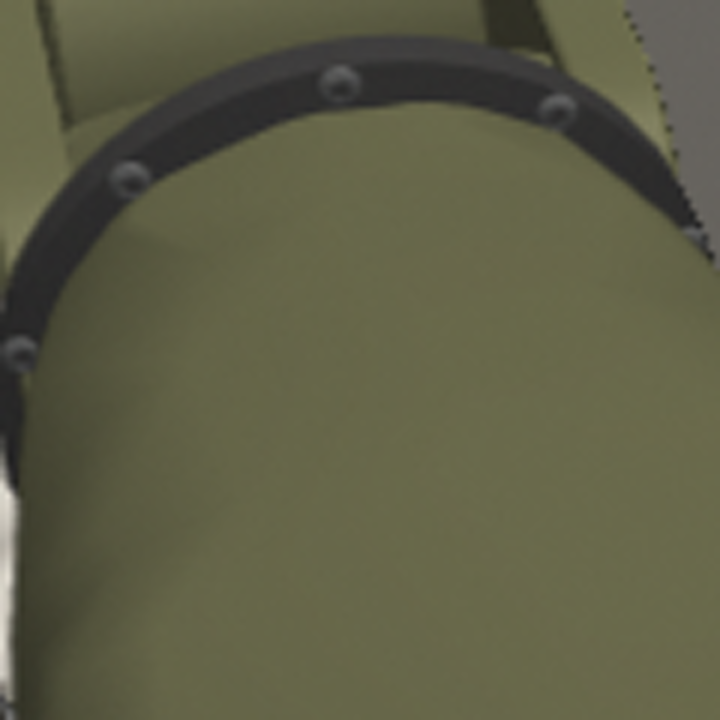

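```bash
python3 - <<'E'
from h import *
t=grab("top");s=grab("side")
print(onz(t,(308.5)/6-.5+290,(184.5)/6-.5+170,.094),onz(s,318.5/6-.5+280,104.5/6-.5+160,.094))
to(.6545,-.1755,.17)
E
```

```text
[ 0.65592232 -0.17438271  0.094     ] [ 0.65874661 -0.17782665  0.094     ]
t 45.52 tcp [ 0.466  -0.0545  0.2097] phi -7.1 tilt -1.0 w 0.0799 shift mm [ 39.6 202.   96.8] F [ 0.21 -0.19 -0.81]
```

View pics/t12g.png

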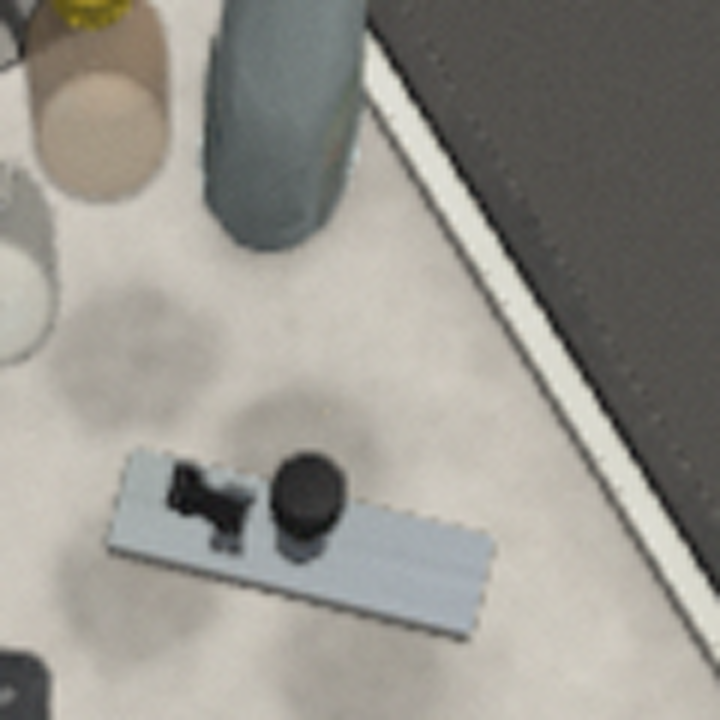

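Emit:
{"method": "step_arm", "body": {
  "motion": [
    [[0,0.0405,0.0194,0,0,0],[0,0.0405,0.0194,0,0,0],[0,0.0405,0.0194,0,0,0],[0,0.0405,0.0194,0,0,0],[0,0.0405,0.0194,0,0,0],[0,0,0,7,0,0],[0.03,0,0,0,0,0],[0.02,0,0,0,0,0],[0,0,0,0,0,0],[0,0,0,0,0,0]]
  ],
  "fingers": 0.06
}}

```text
time_s: 46.78
ee_pos: [0.6549, -0.1758, 0.1607]
eef_rot: [1.456, 1.57, -0.361]
force: [0.7, -0.1, 0.3]
grip_width: 0.0604
```

```bash
python3 - <<'E'
from h import *
to(.6553,-.1755,.060)
t=grab("top","t13");s=grab("side","s13")
crop(t,290,150,410,250,6,"t13g");crop(s,260,120,380,240,6,"s13g")
E
```

```text
t 46.77 tcp [ 0.6549 -0.1758  0.1607] phi -14.1 tilt -1.0 w 0.0604 shift mm [100.7   0.2  -0.4] F [ 0.71 -0.13  0.26]
```

View pics/s13g.png

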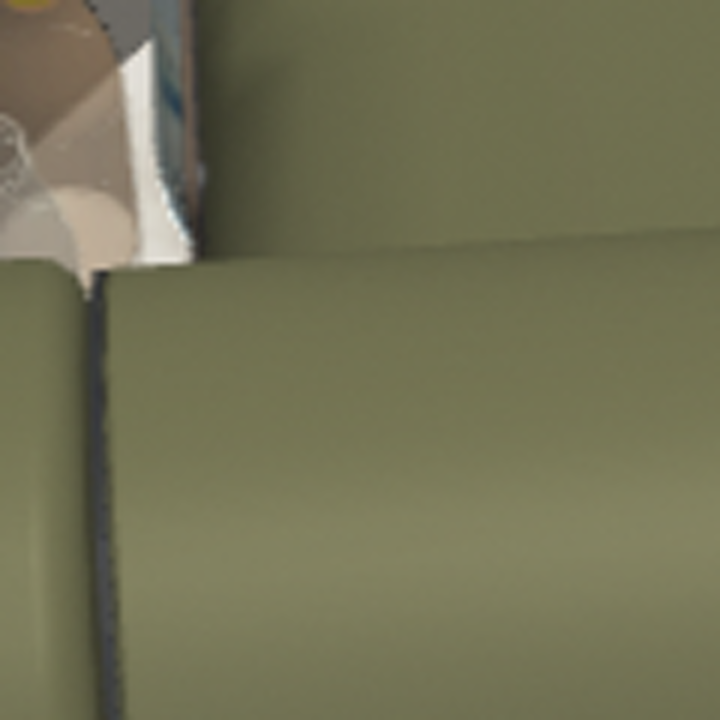

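View pics/t13g.png

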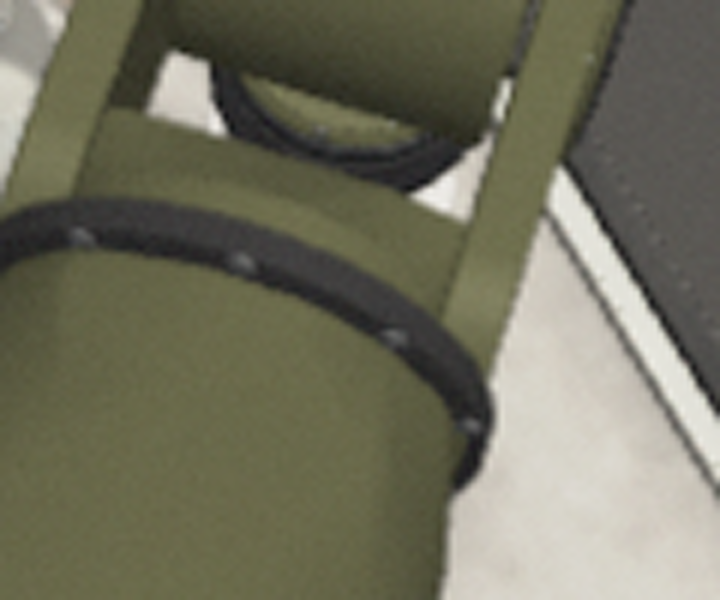

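Emit:
{"method": "step_arm", "body": {
  "motion": [
    [[0.025,0,0,0,0,0],[0.025,0,0,0,0,0],[0.02,0,0,0,0,0],[0.015,0,0,0,0,0],[0.01,0,0,0,0,0],[0.005,0,0,0,0,0],[0,0,0,0,0,0],[0,0,0,0,0,0]]
  ]
}}

```text
time_s: 47.88
ee_pos: [0.6546, -0.1758, 0.0608]
eef_rot: [1.495, 1.57, -0.322]
force: [-0.0, -0.2, 0.2]
grip_width: 0.0599
```

Emit:
{"method": "step_arm", "body": {
  "motion": [
    [[0,0,0,0,0,0],[0,0,0,0,0,0],[0,0,0,0,0,0],[0,0,0,0,0,0],[0,0,0,0,0,0]]
  ],
  "fingers": 0.015,
  "squeeze": 35
}}

```text
time_s: 48.5
ee_pos: [0.6544, -0.1758, 0.0603]
eef_rot: [1.441, 1.57, -0.376]
force: [0.9, 0.1, 0.3]
grip_width: 0.0251
```

```bash
python3 - <<'E'
from h import *
to(.6553,-.1755,.060)
E
```

```text
t 48.5 tcp [ 0.6544 -0.1758  0.0603] phi -14.11 tilt -1.0 w 0.0251 shift mm [ 0.3  0.8 -0.5] F [0.86 0.1  0.29]
```

Emit:
{"method": "step_arm", "body": {
  "motion": [
    [[-0.01,0,0,0,0,0],[-0.02,0,0,0,0,0],[-0.03,0,0,0,0,0],[-0.03,0,0,0,0,0],[-0.03,0,0,0,0,0],[-0.03,0,0,0,0,0],[-0.02,0,0,0,0,0],[0,0,0,0,0,0],[0,0,0,0,0,0]]
  ]
}}

```text
time_s: 49.62
ee_pos: [0.6539, -0.1756, 0.2295]
eef_rot: [-1.633, 1.57, 2.833]
force: [0.1, 0.6, -3.9]
grip_width: 0.0251
```

Emit:
{"method": "step_arm", "body": {
  "motion": [
    [[0,-0.02,0,0,0,0],[0,-0.03,0,0,0,0],[0,-0.03,0,0,0,0],[0,-0.02,0,-7,0,0],[0,0,0,0,0,0],[0,0,0,0,0,0]]
  ]
}}

```text
time_s: 50.38
ee_pos: [0.5576, -0.1515, 0.2297]
eef_rot: [-1.756, 1.57, 2.83]
force: [0.5, -0.6, -3.9]
grip_width: 0.0256
```

```bash
python3 - <<'E'
from h import *
to(.6092,.129,.22)
t=grab("top","t14");s=grab("side","s14")
E
```

```text
t 50.38 tcp [ 0.5576 -0.1515  0.2297] phi -7.23 tilt -1.0 w 0.0256 shift mm [   9.8   15.9 -284.7] F [ 0.51 -0.58 -3.9 ]
```

View pics/t14.png

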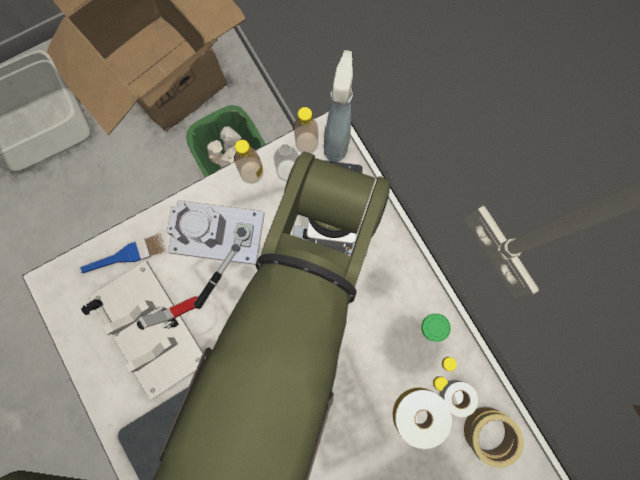

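View pics/s14.png

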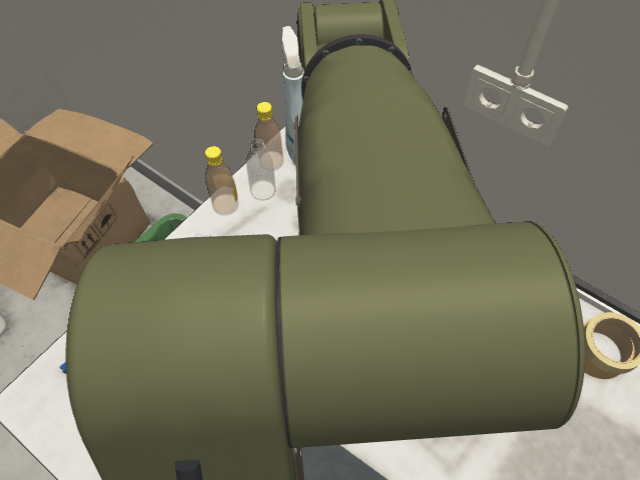

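Emit:
{"method": "step_arm", "body": {
  "motion": [
    [[0,0.002,-0.02,0,0,0],[0,0.002,-0.035,0,0,0],[0,0.002,-0.035,0,0,0],[0,0.002,-0.035,0,0,0],[0,0.002,-0.035,0,0,0],[0,0.002,-0.035,0,0,0],[0,0.002,-0.035,0,0,0],[0,0.002,-0.035,0,0,0],[0,0,-0.0195,0,0,0],[0,0,0,0,0,0],[0,0,0,0,0,0]]
  ]
}}

```text
time_s: 51.85
ee_pos: [0.6084, 0.1283, 0.2301]
eef_rot: [-0.425, 1.57, -2.12]
force: [0.8, -0.7, -3.3]
grip_width: 0.0254
```

```bash
python3 - <<'E'
from h import *
to(.6092,.129,.16)
t=grab("top","t15");s=grab("side","s15")
crop(t,130,130,290,270,5,"t15c");crop(s,100,130,260,270,5,"s15c")
E
```

```text
t 51.85 tcp [0.6084 0.1283 0.2301] phi -7.14 tilt -1.0 w 0.0254 shift mm [70.1  0.8 -0.8] F [ 0.81 -0.74 -3.28]
```

View pics/t15c.png

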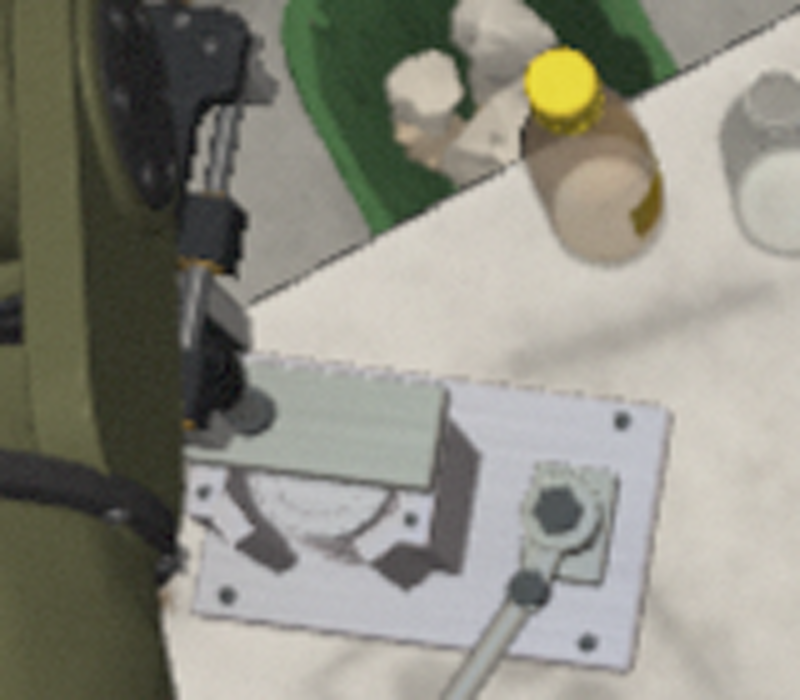

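View pics/s15c.png

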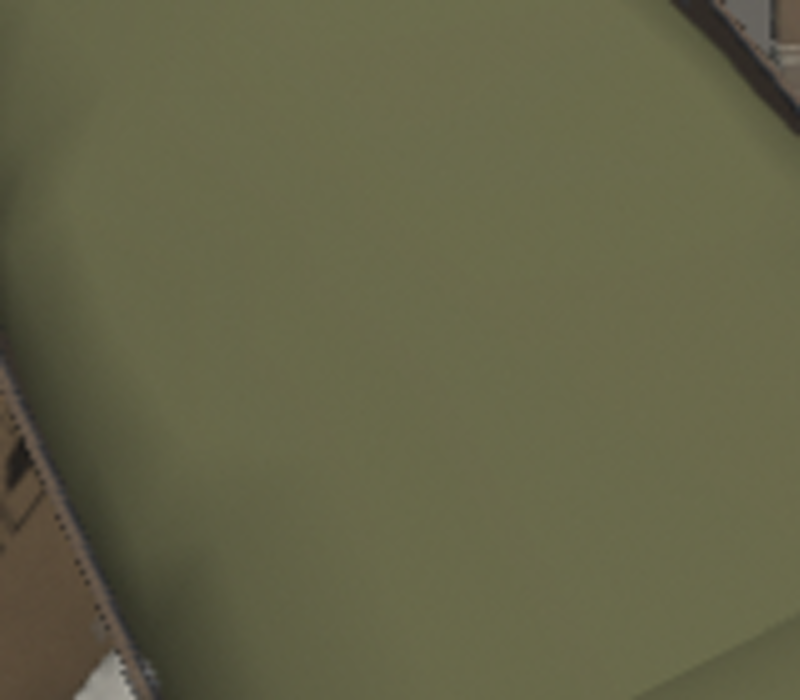

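```bash
python3 - <<'E'
from h import *
t=grab("top")
f=lambda x,y:onz(t,(x+.5)/5-.5+130,(y+.5)/5-.5+130,.184)
a,b,c=f(447,388),f(433,488),f(187,459)
print(a,b,(a+b)/2,a-b,"yaw edge",np.arctan2(-(c-b)[0],(c-b)[1]), "end mid expected",np.array([.6084,.1283])-.07*np.array([.124,.992]))
E
```

```text
[0.6183131  0.05674514 0.184     ] [0.58025302 0.06040904 0.184     ] [0.59928306 0.05857709 0.184     ] [ 0.03806008 -0.0036639   0.        ] yaw edge -0.11424493644554465 end mid expected [0.59972 0.05886]
```

Emit:
{"method": "step_arm", "body": {
  "motion": [
    [[0.01,0.0006,-0.0006,0,0,0],[0.015,0,0,0,0,0],[0.015,0,0,0,0,0],[0.015,0,0,0,0,0],[0.01,0,0,0,0,0],[0.005,0,0,0,0,0],[0,0,0,0,0,0],[0,0,0,0,0,0]]
  ]
}}

```text
time_s: 53.0
ee_pos: [0.6093, 0.1296, 0.1607]
eef_rot: [1.846, 1.57, 0.151]
force: [0.3, -0.1, -4.2]
grip_width: 0.0256
```

```bash
python3 - <<'E'
from h import *
to(.6092,.129,.148)
E
```

```text
t 53.0 tcp [0.6093 0.1296 0.1607] phi -7.11 tilt -1.0 w 0.0256 shift mm [12.7 -0.   0.6] F [ 0.31 -0.11 -4.19]
```

Emit:
{"method": "step_arm", "body": {
  "motion": [
    [[0.004,0,0.0005,0,0,0],[0.004,0,0,0,0,0],[0.003,0,0,0,0,0],[0,0,0,0,0,0],[0,0,0,0,0,0]]
  ]
}}

```text
time_s: 53.62
ee_pos: [0.609, 0.129, 0.1492]
eef_rot: [1.661, 1.571, -0.034]
force: [0.4, 0.4, -4.2]
grip_width: 0.0258
```

Emit:
{"method": "step_arm", "body": {
  "motion": [
    [[0.001,0,0,0,0,0],[0.001,0,0,0,0,0],[0,0,0,0,0,0],[0,0,0,0,0,0]]
  ]
}}

```text
time_s: 54.12
ee_pos: [0.6092, 0.129, 0.1475]
eef_rot: [1.802, 1.57, 0.107]
force: [-0.1, 0.0, 0.9]
grip_width: 0.0254
```

Emit:
{"method": "step_arm", "body": {
  "motion": [
    [[0.001,0,0,0,0,0],[0.001,0,0,0,0,0],[0,0,0,0,0,0],[0,0,0,0,0,0]]
  ]
}}

```text
time_s: 54.62
ee_pos: [0.609, 0.129, 0.145]
eef_rot: [1.654, 1.571, -0.041]
force: [2.0, 0.2, -0.5]
grip_width: 0.0251
```

Emit:
{"method": "step_arm", "body": {
  "motion": [
    [[0.001,0,0,0,0,0],[0,0,0,0,0,0],[0,0,0,0,0,0]]
  ]
}}

```text
time_s: 55.0
ee_pos: [0.609, 0.129, 0.1441]
eef_rot: [1.773, 1.571, 0.078]
force: [1.3, -0.3, 0.1]
grip_width: 0.0251
```

Emit:
{"method": "step_arm", "body": {
  "motion": [
    [[0.001,0,0,0,0,0],[0,0,0,0,0,0],[0,0,0,0,0,0]]
  ]
}}

```text
time_s: 55.38
ee_pos: [0.6091, 0.129, 0.1434]
eef_rot: [1.848, 1.57, 0.153]
force: [1.8, -0.1, 4.4]
grip_width: 0.025
```

Emit:
{"method": "step_arm", "body": {
  "motion": [
    [[0.0005,0,0,0,0,0],[0,0,0,0,0,0],[0,0,0,0,0,0]]
  ]
}}

```text
time_s: 55.75
ee_pos: [0.6092, 0.129, 0.1434]
eef_rot: [1.843, 1.57, 0.149]
force: [0.3, -0.3, 7.9]
grip_width: 0.025
```

Emit:
{"method": "step_arm", "body": {
  "motion": [
    [[-0.0003,0,0,0,0,0],[0,0,0,0,0,0],[0,0,0,0,0,0]]
  ]
}}

```text
time_s: 56.12
ee_pos: [0.6091, 0.129, 0.1434]
eef_rot: [1.849, 1.57, 0.154]
force: [0.8, -0.5, 6.0]
grip_width: 0.0254
```

Emit:
{"method": "step_arm", "body": {
  "motion": [
    [[0,0,0,0,0,0],[0,0,0,0,0,0],[0,0,0,0,0,0],[0,0,0,0,0,0]]
  ],
  "fingers": 0.065
}}

```text
time_s: 56.62
ee_pos: [0.6089, 0.129, 0.1428]
eef_rot: [-1.323, 1.57, -3.018]
force: [-0.1, -0.2, 0.1]
grip_width: 0.0619
```

Emit:
{"method": "step_arm", "body": {
  "motion": [
    [[-0.02,0,0,0,0,0],[-0.03,0,0,0,0,0],[-0.04,0,0,0,0,0],[-0.02,0,0,0,0,0],[0,-0.05,0.04,0,0,0],[0,-0.05,0.04,0,0,0],[0,-0.05,0.06,0,0,0],[0,0,0.06,0,0,0],[0,0,0.06,0,0,0],[0,0,0,0,0,0],[0,0,0,0,0,0]]
  ]
}}

```text
time_s: 58.0
ee_pos: [0.442, -0.0979, 0.2529]
eef_rot: [-2.935, 1.571, 1.653]
force: [0.1, -0.0, 0.1]
grip_width: 0.0651
```

```bash
python3 - <<'E'
from h import *
to(.6092,.129,.2)
t=grab("top","t16");s=grab("side","s16")
crop(t,150,160,270,280,6,"t16c");crop(s,140,180,260,300,6,"s16c")
E
```

```text
t 58.0 tcp [ 0.442  -0.0979  0.2529] phi -7.14 tilt -1.0 w 0.0651 shift mm [  53.   137.7 -245.9] F [ 0.1  -0.01  0.05]
```

View pics/t16c.png

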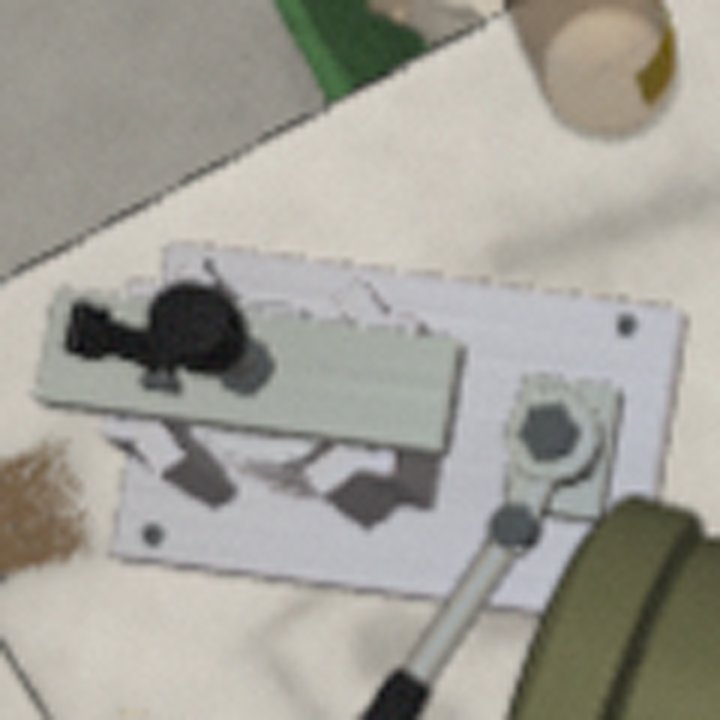

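View pics/s16c.png

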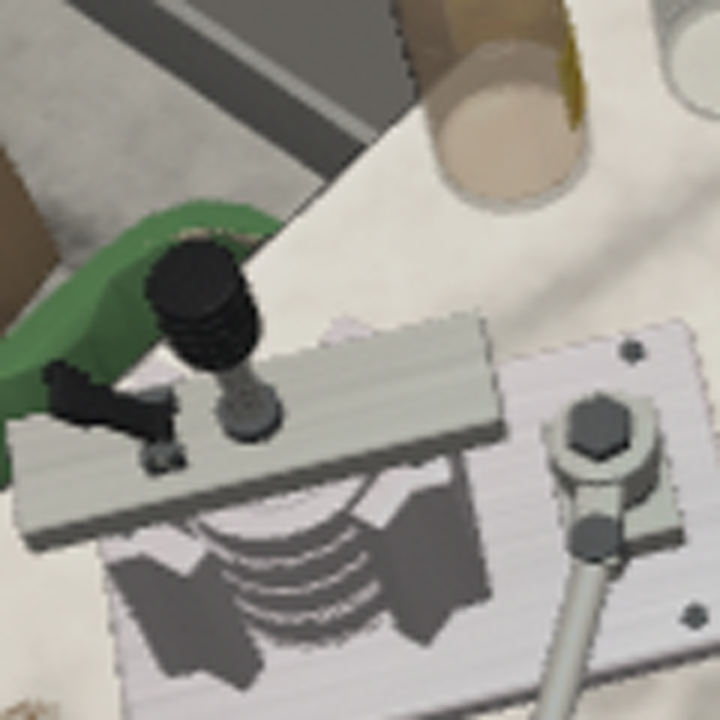

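```bash
python3 - <<'E'
from h import *
t=grab("top");s=grab("side")
T=lambda x,y:((x+.5)/6-.5+150,(y+.5)/6-.5+160);S=lambda x,y:((x+.5)/6-.5+140,(y+.5)/6-.5+180)
P=np.array([onz(t,*T(*p),.102) for p in((36,403),(443,450),(465,345),(60,288))]);print(P,P.mean(0))
print("yaw",[np.arctan2(-(a-b)[0],(a-b)[1]) for a,b in((P[0],P[1]),(P[3],P[2]))])
print("tip",tri(t,T(76,335),s,S(52,385)))
ax=np.array([.124,.992]);print("press",np.array([.6092,.129])+.046*ax)
p=np.array([.6092,.129])+.046*ax;to(*p,.2)
E
```

```text
[[0.59690185 0.20014648 0.102     ]
 [0.58149726 0.06271062 0.102     ]
 [0.61758284 0.05667167 0.102     ]
 [0.63664507 0.19448172 0.102     ]] [0.60815675 0.12850262 0.102     ]
yaw [np.float64(-0.11161979934249011), np.float64(-0.13745031856892917)]
tip (array([0.6106316 , 0.17428453, 0.14802888]), array([-0.54022736, -0.26361198]), array([0.68614297, 0.13752794]))
press [0.614904 0.174632]
t 58.2 tcp [ 0.4422 -0.0971  0.253 ] phi -7.0 tilt -1.0 w 0.0649 shift mm [  53.   138.3 -290.8] F [-0.22  0.28  0.42]
```

Emit:
{"method": "step_arm", "body": {
  "motion": [
    [[0,0.0173,-0.0364,0,0,0],[0,0.0173,-0.0364,0,0,0],[0,0.0173,-0.0364,0,0,0],[0,0.0173,-0.0364,0,0,0],[0,0.0173,-0.0364,0,0,0],[0,0.0173,-0.0364,0,0,0],[0,0.0173,-0.0364,0,0,0],[0,0.0173,-0.0364,0,0,0],[0.03,0,0,0,0,0],[0.03,0,0,0,0,0],[0.02,0,0,0,0,0],[0,0,0,0,0,0]]
  ],
  "fingers": 0.0
}}

```text
time_s: 59.7
ee_pos: [0.6145, 0.1745, 0.1714]
eef_rot: [-1.233, 1.568, -2.927]
force: [0.6, -0.2, -0.2]
grip_width: -0.0003
```

```bash
python3 - <<'E'
from h import *
to(.6149,.1750,.125)
E
```

```text
t 59.7 tcp [0.6145 0.1745 0.1714] phi -7.03 tilt -1.0 w -0.0003 shift mm [46.4  0.5 -0.6] F [ 0.57 -0.21 -0.16]
```

Emit:
{"method": "step_arm", "body": {
  "motion": [
    [[0.01,0,-0.0005,0,0,0],[0.01,0,0,0,0,0],[0.005,0,0,0,0,0],[0.005,0,0,0,0,0],[0.005,0,0,0,0,0],[0.005,0,0,0,0,0],[0,0,0,0,0,0],[0,0,0,0,0,0]]
  ]
}}

```text
time_s: 60.7
ee_pos: [0.616, 0.175, 0.1341]
eef_rot: [2.2, 1.568, 0.506]
force: [1.1, 3.5, 4.2]
grip_width: 0.0004
```

Emit:
{"method": "step_arm", "body": {
  "motion": [
    [[0.003,0,0,0,0,0],[0.003,0,0,0,0,0],[0.003,0,0,0,0,0],[0,0,0,0,0,0],[0,0,0,0,0,0]]
  ]
}}

```text
time_s: 61.32
ee_pos: [0.6153, 0.174, 0.1237]
eef_rot: [-0.935, 1.57, -2.63]
force: [-0.2, 0.1, 0.0]
grip_width: 0.0007
```

Emit:
{"method": "step_arm", "body": {
  "motion": [
    [[0.002,0,0,0,0,0],[0.001,0,0,0,0,0],[0,0,0,0,0,0],[0,0,0,0,0,0]]
  ]
}}

```text
time_s: 61.82
ee_pos: [0.6154, 0.1741, 0.1209]
eef_rot: [-0.903, 1.571, -2.598]
force: [0.2, 0.0, -0.2]
grip_width: 0.0008
```

Emit:
{"method": "step_arm", "body": {
  "motion": [
    [[0.002,0,0,0,0,0],[0.002,0,0,0,0,0],[0,0,0,0,0,0],[0,0,0,0,0,0]]
  ]
}}

```text
time_s: 62.32
ee_pos: [0.6153, 0.1741, 0.1167]
eef_rot: [-0.999, 1.57, -2.693]
force: [-0.7, -0.0, -0.6]
grip_width: 0.0007
```

Emit:
{"method": "step_arm", "body": {
  "motion": [
    [[0.001,0,0,0,0,0],[0.001,0,0,0,0,0],[0,0,0,0,0,0],[0,0,0,0,0,0]]
  ]
}}

```text
time_s: 62.82
ee_pos: [0.6154, 0.1741, 0.1149]
eef_rot: [-0.628, 1.571, -2.323]
force: [-0.2, 0.8, 0.1]
grip_width: 0.0004
```

```bash
python3 - <<'E'
from h import *
t=grab("top");s=grab("side")
crop(t,130,150,250,270,6,"t17c");crop(s,120,170,240,290,6,"s17c")
E
```

```text
(no output)
```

View pics/t17c.png

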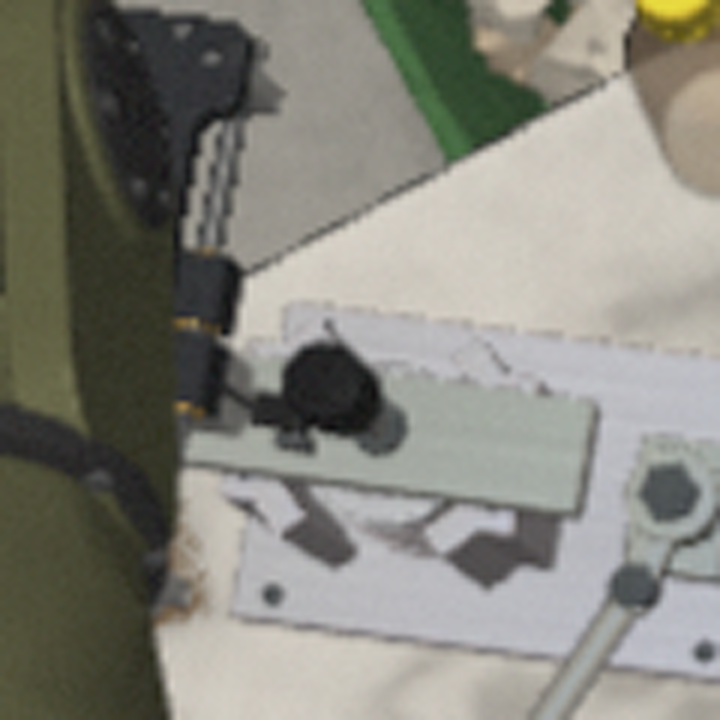

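Emit:
{"method": "step_arm", "body": {
  "motion": [
    [[0.001,0,0,0,0,0],[0.001,0,0,0,0,0],[0,0,0,0,0,0],[0,0,0,0,0,0]]
  ]
}}

```text
time_s: 63.42
ee_pos: [0.6154, 0.1741, 0.1128]
eef_rot: [-0.627, 1.571, -2.322]
force: [0.8, -0.4, 0.1]
grip_width: 0.0009
```

Emit:
{"method": "step_arm", "body": {
  "motion": [
    [[0.001,0,0,0,0,0],[0.001,0,0,0,0,0],[0,0,0,0,0,0],[0,0,0,0,0,0]]
  ]
}}

```text
time_s: 63.92
ee_pos: [0.6156, 0.1741, 0.1123]
eef_rot: [1.825, 1.57, 0.13]
force: [-3.9, -0.6, 11.5]
grip_width: 0.0005
```

Emit:
{"method": "step_arm", "body": {
  "motion": [
    [[0.0006,0,0,0,0,0],[0,0,0,0,0,0],[0,0,0,0,0,0]]
  ]
}}

```text
time_s: 64.3
ee_pos: [0.6157, 0.1742, 0.1122]
eef_rot: [1.871, 1.569, 0.176]
force: [-6.8, -1.5, 14.9]
grip_width: 0.0004
```

Emit:
{"method": "step_arm", "body": {
  "motion": [
    [[-0.01,0,0,0,0,0],[-0.03,0,0,0,0,0],[-0.05,0,0,0,0,0],[-0.05,0,0,0,0,0],[0,-0.05,0.05,0,0,0],[0,-0.05,0.05,0,0,0],[0,-0.05,0.06,0,0,0],[0,0,0.06,0,0,0],[0,0,0.06,0,0,0],[0,0,0.04,0,0,0],[0,0,0,0,0,0]]
  ]
}}

```text
time_s: 65.68
ee_pos: [0.4509, -0.1061, 0.2505]
eef_rot: [0.11, 1.571, -1.588]
force: [0.4, 0.9, 0.8]
grip_width: 0.0006
```

```bash
python3 - <<'E'
from h import *
t=grab("top","t18");s=grab("side","s18")
crop(t,150,160,270,280,6,"t18c");crop(s,140,180,260,300,6,"s18c")
E
```

```text
(no output)
```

View pics/t18c.png

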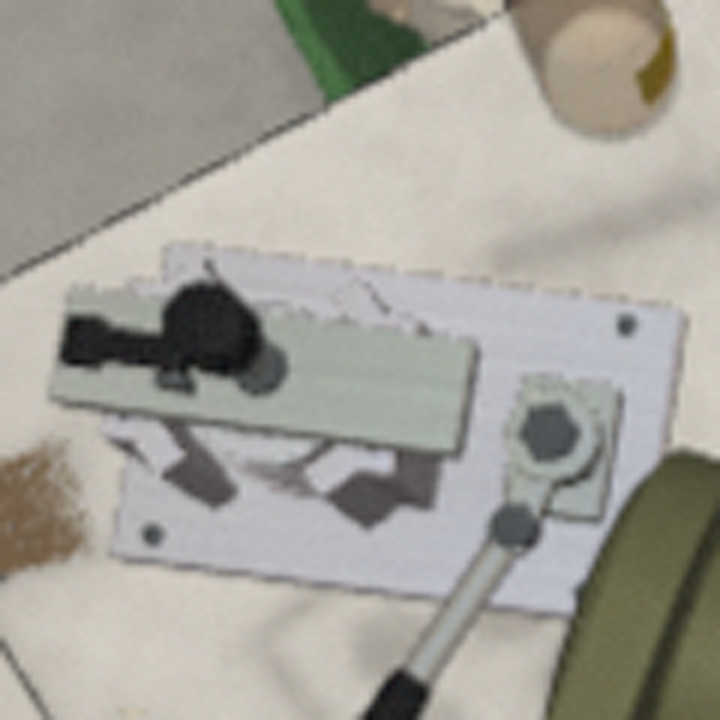

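View pics/s18c.png

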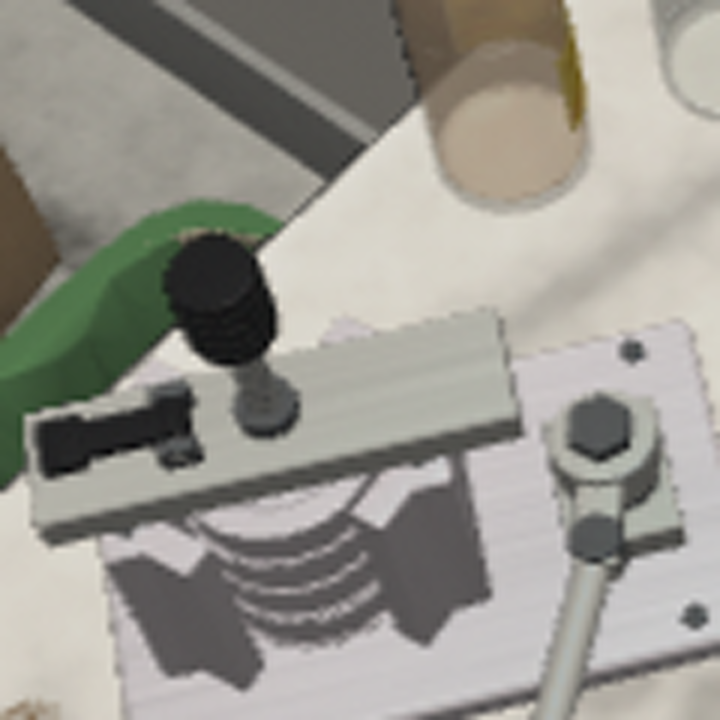

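View pics/t18.png

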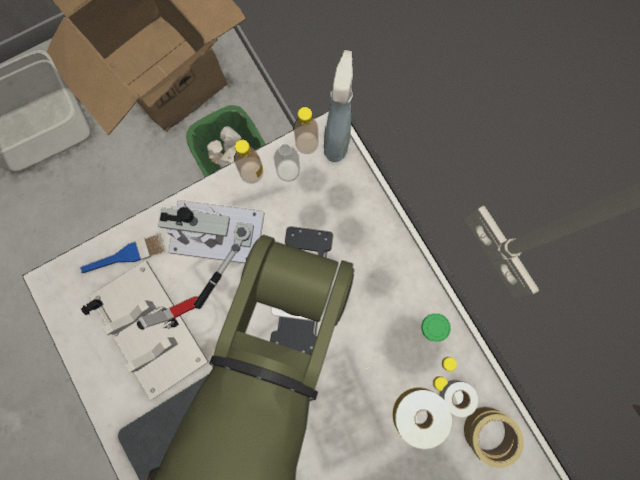

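```bash
python3 - <<'E'
from h import *
t=grab("top");s=grab("side")
T=lambda x,y:((x+.5)/6-.5+150,(y+.5)/6-.5+160);S=lambda x,y:((x+.5)/6-.5+140,(y+.5)/6-.5+180)
P=np.array([onz(t,*T(*p),.102) for p in((52,403),(459,455),(479,345),(72,288))]);print(P.round(4).tolist(),P.mean(0))
print("yaw",[np.arctan2(-(a-b)[0],(a-b)[1]) for a,b in((P[0],P[1]),(P[3],P[2]))])
for n,a,b in(("tip",(64,340),(38,447)),("paddle mid",(84,341),(60,445)),("beam end corner",(52,403),(42,527)),("beam end2",(459,455),(517,417)),("knob",(207,318),(208,268))): print(n,tri(t,T(*a),s,S(*b))[0])
to(.6,.03,.25)
c=np.array([.6092,.1288]);
print("end now",(P[1]+P[2])/2)
E
```

```text
[[0.5969, 0.1948, 0.102], [0.5798, 0.0573, 0.102], [0.6176, 0.0519, 0.102], [0.6367, 0.1904, 0.102]] [0.60775463 0.12360487 0.102     ]
yaw [np.float64(-0.1238127800151125), np.float64(-0.13677683896147838)]
tip [0.6154958  0.18735324 0.11579803]
paddle mid [0.61592631 0.18175878 0.11250622]
beam end corner [0.59623983 0.1936144  0.10526993]
beam end2 [0.58009822 0.05776427 0.10171372]
knob [0.6092929  0.12351245 0.17857386]
t 65.88 tcp [ 0.4515 -0.1032  0.2504] phi -7.05 tilt -1.0 w 0.0007 shift mm [   0.4  131.1 -150.5] F [ 0.24 -0.46 -0.64]
end now [0.59871221 0.05461375 0.102     ]
```

Emit:
{"method": "step_arm", "body": {
  "motion": [
    [[0,0.0318,-0.0357,0,0,0],[0,0.0318,-0.0357,0,0,0],[0,0.0318,-0.0357,0,0,0],[0,0.0318,-0.0357,0,0,0],[0.03,0,0,0,0,0],[0.04,0,0,0,0,0],[0.04,0,0,0,0,0],[0.03,0,0,0,0,0],[0.017,0,0,0,0,0],[0,0,0,0,0,0],[0,0,0,0,0,0]]
  ]
}}

```text
time_s: 67.25
ee_pos: [0.5959, 0.0221, 0.0947]
eef_rot: [1.653, 1.569, -0.041]
force: [0.3, -0.6, 1.4]
grip_width: 0.0005
```

```bash
python3 - <<'E'
from h import *
to(.5995,.0514,.094)
t=grab("top");crop(t,130,150,290,270,5,"t19c")
E
```

```text
t 67.25 tcp [0.5959 0.0221 0.0947] phi -7.09 tilt -1.0 w 0.0005 shift mm [  0.7  -0.  -29.5] F [ 0.27 -0.61  1.43]
```

View pics/t19c.png

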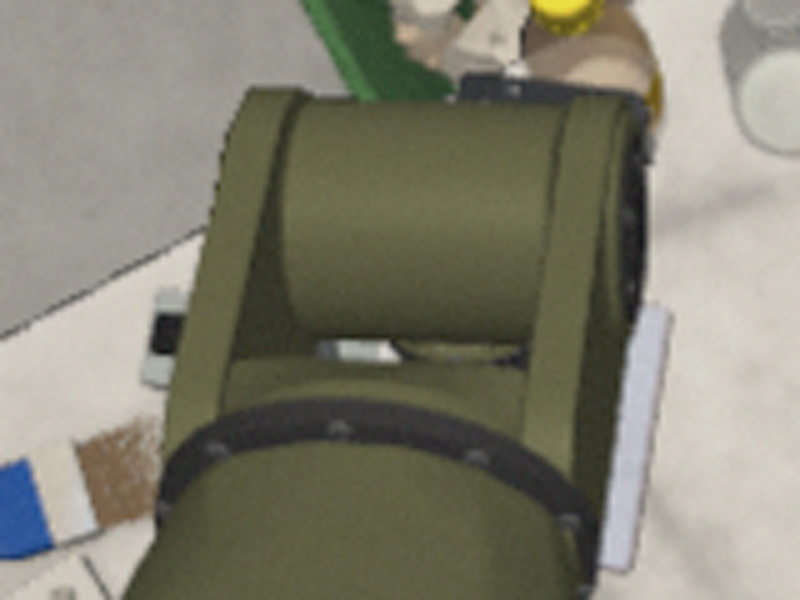

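Push gently +y by 28.5 mm in total.

Emit:
{"method": "step_arm", "body": {
  "motion": [
    [[0,0,-0.006,0,0,0],[0,0,-0.006,0,0,0],[0,0,-0.005,0,0,0],[0,0,-0.003,0,0,0],[0,0,-0.002,0,0,0],[0,0,-0.002,0,0,0],[0,0,-0.002,0,0,0],[0,0,0,0,0,0],[0,0,0,0,0,0]]
  ]
}}

```text
time_s: 68.42
ee_pos: [0.5984, 0.0477, 0.0933]
eef_rot: [3.14, 1.571, 1.445]
force: [0.4, -1.1, 0.1]
grip_width: 0.0008
```

Emit:
{"method": "step_arm", "body": {
  "motion": [
    [[0,0,-0.001,0,0,0],[0,0,-0.001,0,0,0],[0,0,-0.0008,0,0,0],[0,0,0,0,0,0],[0,0,0,0,0,0]]
  ]
}}

```text
time_s: 69.05
ee_pos: [0.5988, 0.0505, 0.0933]
eef_rot: [2.983, 1.571, 1.288]
force: [0.7, -1.1, -0.7]
grip_width: 0.0004
```

Emit:
{"method": "step_arm", "body": {
  "motion": [
    [[0,0,0.005,0,0,0],[0,0,0.02,0,0,0],[-0.03,0,0,0,0,0],[-0.05,0,0,0,0,0],[-0.05,0,0,0,0,0],[-0.03,-0.05,0.03,0,0,0],[0,-0.05,0.05,0,0,0],[0,-0.04,0.05,0,0,0],[0,0,0.02,0,0,0],[0,0,0,0,0,0],[0,0,0,0,0,0]]
  ]
}}

```text
time_s: 70.42
ee_pos: [0.4484, -0.0985, 0.2518]
eef_rot: [-2.583, 1.571, 2.005]
force: [0.6, -0.0, 0.1]
grip_width: 0.0006
```

```bash
python3 - <<'E'
from h import *
t=grab("top","t20");s=grab("side","s20")
crop(t,150,160,270,280,6,"t20c");crop(s,140,180,260,300,6,"s20c")
to(.6,.03,.25)
E
```

```text
t 70.53 tcp [ 0.4485 -0.0981  0.2517] phi -7.06 tilt -1.0 w 0.0004 shift mm [   1.7  134.6 -145.8] F [-0.5   0.31  0.84]
```

View pics/t20c.png

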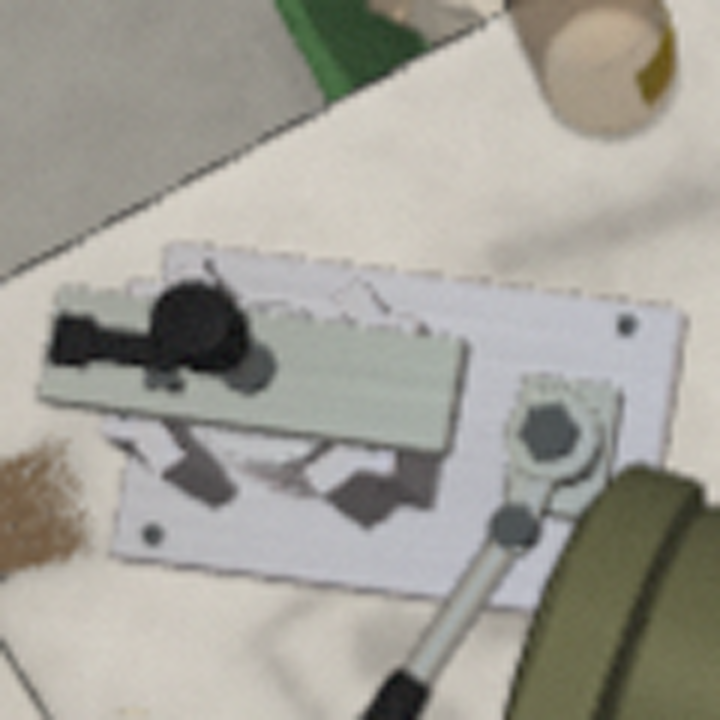

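View pics/s20c.png

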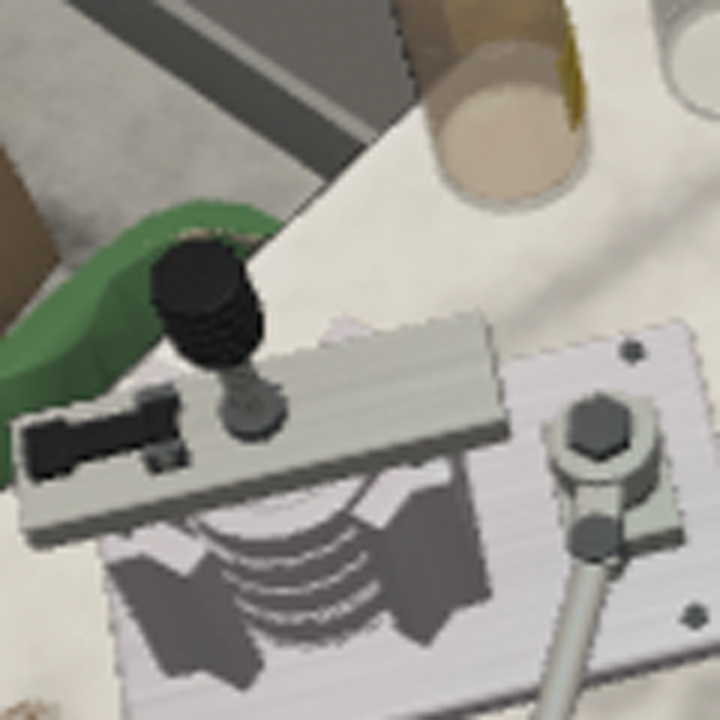

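View pics/t20.png

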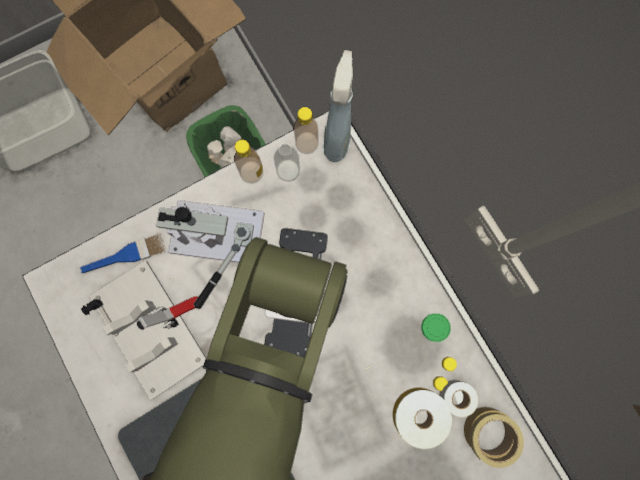

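```bash
python3 -c "
from station import ticket
print(ticket.hand_in())"
```

```text
the job is handed in; nothing more can be done
None
```

The job is done in the order asked and handed in at about 70 s. I have no verdict, since the hand-in reports none.

- **Wrench:** I swung it clockwise until it tightened. The handle gave under about 6–8 N. From the top image the handle turned about 0.56 rad and the head about 0.37 rad, so the handle gave about 0.19 rad. That figure is good to about 0.03 rad, inside the 0.12–0.45 range.
- **Tins:** All four plain tins lie flat in the magazine, and the side view shows four even layers. One of them was knocked aside during the run and I found it again before picking it up. I left the green look-alike alone.
- **Gauge:** It rests across the wall tops. I lowered the probe until the knob stopped moving and the force rose to about 8 N, so the foot is on the top tin.
- **Lock:** I pressed the lever against its stop with about 15 N, and it looks flat along the beam in both views.
- **One thing to mend:** Pressing the lever slid the gauge about 5 mm to the magazine's -y side. I nudged it back by the beam end with about 1 N, with the lever already locked. In the last pictures it is back within about 1 mm of centre.

In the last pictures the bottles are standing and the arm is clear. No force reading between moves came near the limits. I did not re-measure the probe's contact with the tin after the nudge.

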